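Nest the parts tubs on the sloped stand of a phone repair bench

TASK

Clear the bench by nesting the two loose parts tubs on the tub screwed to the sloped stand: first the deep tub into the fixed one, then the shallow tub into the deep one. Press each one home squarely with a light push, just until the stand's sprung deck clearly gives by a few millimetres, not hard enough to wedge the tubs or bottom the deck, let go of both, and leave the spray can, tape dispenser, screw tin and phone where they are.

Things in the scene. Friction and masses are not known exactly. Their poses are not given: they have to be found in the camera images.
- stand: White stand fixed on the bench; origin at the centre of its underside, z up, -x side roughly towards the robot. Foot 130 (x) x 100 (y) mm. Its sloped deck, 105 x 90 mm, carries base_tub; highest edge 105 mm above the bench. Beyond the stand, 750 mm or more from the robot, is a fixed white rack of upright phones, up to 170 mm high.
- deck (a joint): How far the stand's sprung deck, with base_tub on it, has been pushed down along base_tub's -z, in m: 0 up, 0.012 bottomed. It springs back; it starts to move at about 3 to 4 N and then takes about 1.5 N more per mm (2 mm is about 6 N, 8 mm about 15 N). The weight of the tubs alone does not move it. 2 to 8 mm is a light push; more wedges the tubs.
- base_tub (a point): Grey square tapered tub, open at the top, screwed to the stand's sprung deck, same shape as deep_tub. Origin at the centre of its underside (79 mm above the bench, deck up), z out of its mouth, x, y square to its walls. Its z leans 30 degrees from vertical towards its own -x side; its y is level. 75 mm deep, 62 mm square outside and 55.4 mm inside at the rim, inside narrowing downward by 0.12 per side.
- deep_tub: Loose deep tub, grey, square, open-topped, 75 mm tall, about 60 g, upright on the bench. Origin at the centre of its underside, z out of its mouth, x, y square to its walls. Outside 58 mm square at z 57 mm, tapering to 44.3 mm at the foot; inside 55.4 mm at the rim with the same slope (0.12 per side). Snug in base_tub its origin is 28.8 mm along base_tub's z from that origin.
- deep_rim (a point): Centre of the deep tub's mouth, 75 mm above its underside. A vertical collar 62 mm square outside runs from here 18 mm down: grip it across two opposite sides. When snug, the collar's lower edge stands about 10 mm above base_tub's rim. The tubs fit at any quarter turn, wall facing wall. The tape dispenser stands close on the tub's -x side.
- shallow_tub: Loose shallow tub, grey, with the same mouth, collar and wall slope as deep_tub but only 52 mm tall and 49.8 mm square at the foot, about 45 g, upright on the bench. Origin at the centre of its underside, z out of its mouth, x, y square to its walls. Snug in deep_tub its origin is 51.8 mm along deep_tub's z from deep_tub's origin.
- shallow_rim (a point): Centre of the shallow tub's mouth, 52 mm above its underside. A vertical collar 62 mm square outside runs from here 18 mm down: grip it there. When snug, its lower edge stands about 10 mm above the deep tub's rim. The screw tin stands close on the tub's -x side.
- spray_can: Blue and silver spray can, 52 mm diameter, 150 mm tall, upright close to the stand on its +y side; origin at the centre of its underside. Leave alone.
- tape_dispenser: Green tape dispenser, 44 mm (x) by 100 mm (y), 52 mm tall, 12 to 18 mm from one side of the deep tub; origin at the centre of its underside. Leave alone.
- screw_tin: Round closed metal tin, 70 mm diameter, 29 mm tall, 10 to 18 mm from one side of the shallow tub; origin at the centre of its underside. Leave alone.
- phone: Phone lying flat, 150 mm (y) by 72 mm (x), 8 mm thick, between robot and stand; origin at the centre of its underside. Leave alone.

How it is judged (in metres and radians):
On the way, in this order (a step that is already met when the one before it is completed fails the run):
1. the gripper presses the deep tub home in the fixed tub until the deck gives by 2 mm (z of deep_tub in the frame of base_tub between 0.0245 and 0.034 m and x of deep_tub in the frame of base_tub between -0.004 and 0.004 m and y of deep_tub in the frame of base_tub between -0.004 and 0.004 m and angle between the z axis of deep_tub and the z axis of base_tub, either way round below 0.07 rad and value of joint deck above 0.002 m and contact force between deep_tub and the fingers above 1 N), for 0.1 s.
2. the gripper presses the shallow tub home in the deep tub until the deck gives by 2 mm (z of shallow_tub in the frame of deep_tub between 0.0475 and 0.057 m and x of shallow_tub in the frame of deep_tub between -0.004 and 0.004 m and y of shallow_tub in the frame of deep_tub between -0.004 and 0.004 m and angle between the z axis of shallow_tub and the z axis of deep_tub, either way round below 0.07 rad and z of deep_tub in the frame of base_tub between 0.0245 and 0.034 m and x of deep_tub in the frame of base_tub between -0.004 and 0.004 m and y of deep_tub in the frame of base_tub between -0.004 and 0.004 m and angle between the z axis of deep_tub and the z axis of base_tub, either way round below 0.07 rad and value of joint deck above 0.002 m and contact force between shallow_tub and the fingers above 1 N), for 0.1 s.
At the end, for the whole second after the job is handed in: The deep tub sits in the fixed tub with its origin 24.5 to 30.5 mm along the fixed tub's axis, the shallow tub in the deep tub with its origin 47.5 to 53.5 mm along the deep tub's axis, each within 4 mm of the axis in x and y and 4 degrees of parallel; both are released and at rest (z of deep_tub in the frame of base_tub between 0.0245 and 0.0305 m and x of deep_tub in the frame of base_tub between -0.004 and 0.004 m and y of deep_tub in the frame of base_tub between -0.004 and 0.004 m and angle between the z axis of deep_tub and the z axis of base_tub, either way round below 0.07 rad and z of shallow_tub in the frame of deep_tub between 0.0475 and 0.0535 m and x of shallow_tub in the frame of deep_tub between -0.004 and 0.004 m and y of shallow_tub in the frame of deep_tub between -0.004 and 0.004 m and angle between the z axis of shallow_tub and the z axis of deep_tub, either way round below 0.07 rad and contact force between each of deep_tub, shallow_tub and the fingers below 0.3 N and linear speed of each of deep_tub, shallow_tub below 0.02 m/s and angular speed of each of deep_tub, shallow_tub below 0.2 rad/s); the robot touches nothing.
It fails at once if the tubs are forced and wedge: the sprung deck is pushed down by more than 8 mm (value of joint deck above 0.008 m).
It fails at once if the spray can is moved by more than 15 mm (distance of spray_can from where it was at the start of the episode above 0.015 m).
It fails at once if the tape dispenser is moved by more than 15 mm (distance of tape_dispenser from where it was at the start of the episode above 0.015 m).
It fails at once if the screw tin is moved by more than 15 mm (distance of screw_tin from where it was at the start of the episode above 0.015 m).
It fails at once if the phone is moved by more than 15 mm (distance of phone from where it was at the start of the episode above 0.015 m).
It also fails if it takes over 72 s, if anything falls off the work surface, if the arm or the gripper's body presses on something with over 40 N, if the wrist force passes 120 N, or if a joint passes its speed limit or range.

ROBOT

A 6-joint arm with a two-finger parallel gripper is mounted at the origin on the work surface. World frame = base frame: x ahead of the robot, y to its left, z up, the work surface at z = 0. Lengths are in m, angles in degrees, forces in N, time in s.
With the tool pointing down it reaches from about 0.25 to 0.725 m from the base axis. Payload 9.7 kg.
Tool frame: the origin (TCP) lies between the finger pads; the fingertips stand 22 mm ahead of it and the grasp point (between the pads) lies 3 mm ahead of it; z points along the fingers, y is the line along which they close (so a half turn about z gives the same grasp; the last joint's range is limited). The gripper opens to 85 mm and grips with 20 to 120 N. Pads are 22 mm wide; open, the fingers measure 114 mm over their backs; the gripper's body (76 mm by 85 mm) begins 54 mm behind the grasp point. The pads swing forward as they close: fully open they stand 13 mm farther back than shut.
Start: joints at [-77.12, 4.979, 10.078, 95.1, 0, 90], TCP at [0.123, -0.536, 0.253] pointing down, gripper open.
Joint ranges: [-179.16, 179.16], [-48.56, 103.87], [-65.8, 70.77], [-126.05, 130.52], [-82.76, 87.17], [-180, 180]. Speed limits (degrees/s): [127.2, 127.2, 147.25, 180, 180, 180].

INTERFACE

Orientations are given as [roll, pitch, yaw] about the fixed x, y, z axes, in that order (R = Rz(yaw) Ry(pitch) Rx(roll)).
In Python, from workcell import bot, viewer, finder gives the robot as it stands.
- The arm moves only by the tool move_arm, never from a script. Its arguments are lists of equal length, an entry for each row: "offset": the shift along the tool's x, y, z in cm, a list of three; "twist": the turn, a rotation vector about the tool's x, y, z in rad, a list of three; "grip": the opening, from 0 (shut) to 1 (fully open). In form: {"offset": [[x, y, z], ...], "twist": [[ax, ay, az], ...], "grip": [grip, ...]}. A call has 1 to 5 rows; each row shifts and turns the commanded pose from where the row before left it, along the tool's axes as they then stand; what a row does not reach is not made up. A row lasts 1/10 s, in which the tool goes at most 50 mm and 8.59 degrees, less where a joint would pass 70% of its speed; a pose out of reach is approached as far as the arm can. A call is refused whole if a number of a shift passes 5 or a number of a turn 0.15, either way. A call with a gripper value outside its range is refused whole. The fingers move at their own pace and stop on an object; "force" is the grip in N (left out, the last holds). Time passes only in rows, so rows that do not move let the fingers close. It gives the time, the measured TCP pose, the force, the opening and the grip force at its end, in the units of the state.
- bot.get_obs(): the state, without advancing time (a new reading comes with each control period).
- viewer.camera(name): name is "scene" or "side" or "wrist"; returns a dict with "color" (384x512x3 uint8, red, green, blue), "depth" (384x512 float32, m along the optical axis (not along the pixel's ray), 0 where there is no reading), "vfov" (degrees; the focal length in pixels is half the picture's height over the tangent of half this angle, whatever the lens; pixels are square), "cx", "cy" (the principal point, pixels), "k1" (the pictures are not rectified: a ray, as slopes to the right and down, at radius r is drawn at 1 + k1 r^2 times it, then the intrinsics apply), "position" and "attitude" of the camera in the world; the wrist camera has in their place "tool_from_camera" (4x4, takes a point from camera to tool coordinates, whose origin is the TCP and whose axes are the flange's). Camera axes: x right, y down, z forward; pixel columns grow to the right and rows downward; lengths in m; the calibration is good to about 2 mm. A picture is of the moment at which its call begins: read the wrist's pose just before it.
- bot.job_done(): hands the job in; it is judged then, once.
Trained networks look in a picture, given as the dict that the camera call returned (one of the last four; its "shot" number tells which), for a name from the list of things; names that differ only in an ending like _2 or _b are one class to them, and where a whole thing is asked for, a point or a joint stands for the part that bears it (a point fixed in the world has none). Each returns a list of dicts, best first, with "p" (0 to 1); they miss things now and then, are a little off and sometimes report something else, mostly with a low value. They report only what shows in the picture. A call takes as long as a camera call.
- finder.boxes_of(picture, thing): "position" ([column, row] in pixels, amid what is visible of it).
- finder.pinpoint(picture, thing): "position" ([column, row] in pixels: a listed point, or the origin of a listed thing).
The state is a dict: "time": time; "q": joint angles; "qd": joint speeds; "joint_efforts": joint torques, N m; "ee_pos": TCP position; "tcp_rot": TCP orientation; "wrist_force": force on the tool from outside, world axes, zero at the start; "torque": the same for the moment, N m; "opening": finger opening in m; "grasp_force": force on a finger pad.
Only numpy, scipy, OpenCV 4.12 (cv2) and the standard library are available. Lean on these libraries where they do the work, as an engineer would, in place of code of your own. Each camera call takes 0.05 s, during which the arm holds its last target. There are 200 camera calls.

## Working session

There is one attempt and no reset: what is moved stays moved. The work goes in short steps, Python scripts to look and compute and a tool call to move; the robot and the scene stay as the last step left them, time stands still between calls to the robot, and variables do not carry over. Pictures are saved under pics/ and viewed, at most 10 in all, crops included, and the job is handed in when it is done.

Besides the shell and the picture viewer there is one more tool, called after ">>>" as name(argument=value, ...), one argument or row to a line, values as JSON. move_arm: Moves the arm, as the interface text tells. Its arguments: {"type":"object","properties":{"offset":{"type":"array","items":{"type":"array","items":{"type":"number"}}},"twist":{"type":"array","items":{"type":"array","items":{"type":"number"}}},"grip":{"type":"array","items":{"type":"number"}},"force":{"type":"number"}},"required":["offset","twist","grip"]}

```bash
mkdir -p pics; ls; cat > h.py <<'E'
import numpy as np, cv2
from scipy.spatial.transform import Rotation as R
from workcell import bot, viewer, finder
def tool():
    o=bot.get_obs(); T=np.eye(4); T[:3,3]=o["ee_pos"]; T[:3,:3]=R.from_euler('xyz',o["tcp_rot"],degrees=True).as_matrix(); return T,o
def shot(name):
    T,o=tool(); p=viewer.camera(name)
    if name=="wrist": C=T@np.array(p["tool_from_camera"])
    else:
        C=np.eye(4); C[:3,3]=p["position"]; a=np.array(p["attitude"]); C[:3,:3]=a if a.shape==(3,3) else R.from_euler('xyz',a,degrees=True).as_matrix()
    f=192/np.tan(np.radians(p["vfov"])/2); K=np.array([[f,0,p["cx"]],[0,f,p["cy"]],[0,0,1.]]); D=np.array([p["k1"],0,0,0.])
    return p,C,K,D
def rays(s,uv):
    p,C,K,D=s; return cv2.undistortPoints(np.array(uv,float).reshape(-1,1,2),K,D).reshape(-1,2)
def atz(s,uv,z):
    C=s[1]; n=rays(s,uv); d=np.c_[n,np.ones(len(n))]@C[:3,:3].T; return C[:3,3]+d*((z-C[2,3])/d[:,2])[:,None]
def cloud(s):
    v,u=np.mgrid[0:384,0:512]; n=rays(s,np.c_[u.ravel(),v.ravel()]); z=s[0]["depth"].ravel()
    P=np.c_[n*z[:,None],z]@s[1][:3,:3].T+s[1][:3,3]; P[z<=0]=np.nan; return P.reshape(384,512,3)
def save(s,n): cv2.imwrite(f"pics/{n}.png",s[0]["color"][:,:,::-1])
E
python3 - <<'E'
from h import *
ims=[]
for n in ["scene","side"]:
    s=shot(n); p=s[0]; ims.append(p["color"]); P=cloud(s)
    print(n,p["position"],p["attitude"],p["vfov"],p["k1"])
    for t in ["stand","base_tub","deep_tub","deep_rim","shallow_tub","shallow_rim","spray_can","tape_dispenser","screw_tin","phone"]:
        for k in finder.pinpoint(p,t)[:2]:
            u,v=np.round(k["position"]).astype(int); print(t,round(k["p"],2),u,v,P[min(max(v,0),383),min(max(u,0),511)].round(3), atz(s,[k["position"]],{"deep_rim":.075,"shallow_rim":.052,"base_tub":.079}.get(t,0))[0].round(3))
im=np.vstack(ims); cv2.imwrite("pics/a.png",cv2.resize(im,(400*2*1,600*2//1) if 0 else (400,600))[:,:,::-1])
cv2.imwrite("pics/sc.png",ims[0][:,:,::-1]);cv2.imwrite("pics/sd.png",ims[1][:,:,::-1])
s=shot("wrist"); save(s,"w0"); print(s[0]["tool_from_camera"],tool()[1])
E
```

```text
pics
scene [1.11022624 0.11877424 0.79349627] [-141.21706917   -0.2852344    99.20182431] 55.04218530071038 -0.0490685212653727
stand 0.65 268 235 [0.661 0.07  0.068] [0.619 0.065 0.   ]
base_tub 0.71 264 213 [0.624 0.054 0.1  ] [0.61  0.052 0.079]
deep_tub 0.96 381 222 [0.568 0.336 0.049] [0.531 0.349 0.   ]
deep_rim 0.89 385 205 [0.515 0.348 0.051] [0.535 0.34  0.075]
shallow_tub 0.62 141 184 [ 0.546 -0.286  0.046] [ 0.512 -0.311  0.   ]
shallow_rim 0.94 137 172 [ 0.489 -0.325  0.023] [ 0.511 -0.31   0.052]
spray_can 0.59 311 237 [0.634 0.17  0.042] [0.608 0.172 0.   ]
tape_dispenser 0.72 388 205 [0.518 0.353 0.057] [0.472 0.371 0.   ]
tape_dispenser 0.28 379 223 [0.565 0.333 0.04 ] [0.536 0.344 0.   ]
screw_tin 0.79 152 166 [ 0.465 -0.289  0.028] [ 0.44  -0.305  0.   ]
screw_tin 0.74 378 222 [0.566 0.33  0.045] [0.535 0.344 0.   ]
phone 0.85 249 168 [ 0.41  -0.021  0.008] [ 0.403 -0.022  0.   ]
side [0.18187282 0.74151851 0.54255274] [-119.35795107    0.94161537 -154.16282734] 53.05511215416724 0.007570949524104671
stand 0.93 221 230 [0.608 0.073 0.006] [0.612 0.065 0.   ]
base_tu
[... 895 characters left out ...]
000000e+00  1.00000000e+00]] {'time': 1.15, 'q': array([-7.71208621e+01,  4.97701605e+00,  1.00801132e+01,  9.50997761e+01,
        2.61567165e-04,  8.99997122e+01]), 'qd': array([ 0.03482533, -0.03818599,  0.07574419, -0.15953307, -0.02472748,
        0.07554895]), 'joint_efforts': array([-1.00116329e-04, -5.20104361e+01,  4.64868557e+01,  1.47407140e-03,
       -1.23889541e-05, -1.93937785e-05]), 'ee_pos': array([ 0.12259406, -0.53616544,  0.25331925]), 'tcp_rot': array([ 1.79996679e+02, -2.61550482e-04,  1.28794257e+01]), 'wrist_force': array([-1.35676692, -0.03916222, -0.01408173]), 'torque': array([0.03676874, 0.0273913 , 0.04713641]), 'grasp_force': 0.0, 'opening': 0.08545889745541482}
```

View pics/sc.png

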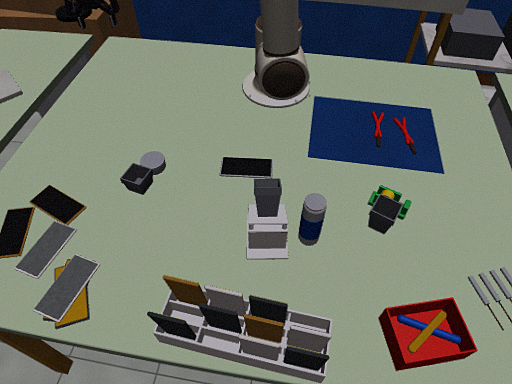

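View pics/sd.png

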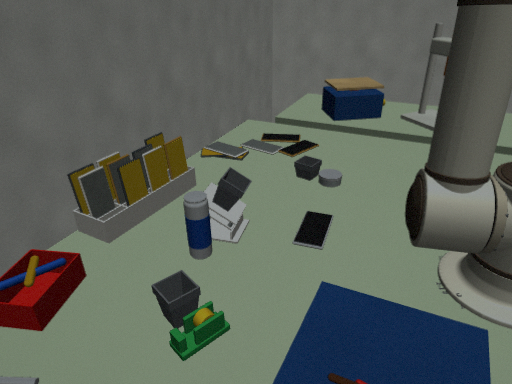

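The scene picture shows the base tub at (267,197), the stand at (268,235), the can at (313,220), the deep tub at (384,212) and the shallow tub at (137,178). I'll fit the tub poses from depth.

```bash
cat >> h.py <<'E'
from scipy.optimize import least_squares
def resid(q,h):
    # q: points in tub frame (m), h: tub height; distance to outer wall/collar/inner wall/rim
    d=h-q[:,2]; m=np.max(abs(q[:,:2]),1)
    out=np.where(d<.018,.031,.029-.12*(d-.018)); inn=.0277-.12*d
    inz=np.clip(np.maximum(-d,d-h),0,None)
    a=np.hypot(m-out,inz); b=np.hypot(m-inn,inz); c=np.hypot(d,np.clip(np.maximum(.0277-m,m-.031),0,None))
    e=np.hypot(q[:,2]-.003,np.clip(m-.0277+.12*h,0,None))
    return np.minimum.reduce([a,b,c,e])
def frame(x,y,yaw,tilt,z): # tilt deg: z leans to own -x
    T=np.eye(4); T[:3,:3]=(R.from_euler('z',yaw)*R.from_euler('y',-np.radians(tilt))).as_matrix(); T[:3,3]=[x,y,z]; return T
def fit(P,h,x0,tilt=0,z=0,zmin=.006,r=.06):
    P=P.reshape(-1,3); P=P[np.isfinite(P).all(1)]
    best=None
    for yaw in ([-.2,.0,.2] if tilt else np.arange(-.75,.8,.25)):
        p=np.array([x0[0],x0[1],yaw])
        for it in range(3):
            T=frame(*p,tilt,z); q=(P-T[:3,3])@T[:3,:3]
            k=(np.max(abs(q[:,:2]),1)<(.042,.038,.036)[it])&(q[:,2]>zmin)&(q[:,2]<h+.008)
            Q=P[k][::max(1,k.sum()//3000)]
            f=lambda p:resid((Q-frame(*p,tilt,z)[:3,3])@frame(*p,tilt,z)[:3,:3],h)
            s=least_squares(f,p,loss="soft_l1",f_scale=.002,x_scale=[.01,.01,.1]); p=s.x
        c=np.median(abs(s.fun)) if len(Q) else 9
        if best is None or s.cost/len(Q)<best[0]: best=(s.cost/len(Q),c,len(Q),p)
    return best
E
python3 - <<'E'
from h import *
Ps={n:cloud(shot(n)).reshape(-1,3) for n in ["scene","side"]}; Ps["both"]=np.vstack(list(Ps.values()))
for n,P in Ps.items():
    for t,a in dict(deep=(.075,(.537,.342)),shallow=(.052,(.514,-.310)),base=(.075,(.605,.062),30,.079)).items():
        b=fit(P,*a); print(n,t,b[1].round(5),b[2],b[3][:2].round(4),np.degrees(b[3][2]).round(1))
E
```

```text
scene deep 0.00069 877 [0.5409 0.3432] -23.7
scene shallow 0.00093 656 [ 0.5186 -0.3089] -13.4
scene base 0.00088 898 [0.6078 0.0598] 10.2
side deep 0.00043 1722 [0.5396 0.3429] -23.8
side shallow 0.00087 477 [ 0.518  -0.3091] -11.7
side base 0.00079 931 [0.6064 0.0587] 9.5
both deep 0.00055 2599 [0.5399 0.3429] -23.9
both shallow 0.00089 1133 [ 0.5183 -0.3091] -11.8
both base 0.00088 1832 [0.6077 0.059 ] 9.8
```

```bash
cat >> h.py <<'E'
import json
def toolR(az,tilt): # tool x at azimuth az (deg), tool z leaned tilt deg away from tool x
    return (R.from_euler('z',az,degrees=True)*R.from_euler('x',180,degrees=True)*R.from_euler('y',-tilt,degrees=True)).as_matrix()
def azt(M): # azimuth, tilt of present
    z=M[:,2]; return np.degrees(np.arctan2(M[1,0],M[0,0]))%360, np.degrees(np.arctan2(-M[2,0]*1.0,-z[2]))
def plan(p1,az1,tilt1,n,grip,T=None):
    T=tool()[0] if T is None else T; az0,t0=azt(T[:3,:3])
    C=T.copy(); 
    for c in range(0,n,5):
        off=[];tw=[]
        for i in range(c,min(c+5,n)):
            s=(i+1)/n; p=T[:3,3]+s*(np.array(p1)-T[:3,3]); M=toolR(az0+s*((az1-az0+180)%360-180 if n else 0),t0+s*(tilt1-t0))
            off.append((C[:3,:3].T@(p-C[:3,3])*100).round(2).tolist()); w=R.from_matrix(C[:3,:3].T@M).as_rotvec().round(3); tw.append(w.tolist())
            C[:3,3]+=C[:3,:3]@np.array(off[-1])/100; C[:3,:3]=C[:3,:3]@R.from_rotvec(w).as_matrix()
        print(json.dumps({"offset":off,"twist":tw,"grip":[grip]*len(off)}))
    return C
E
python3 - <<'E'
from h import *
T=tool()[0]; print(azt(T[:3,:3]), toolR(190,30).round(2))
plan([.53,.045,.29],185,0,25,1)
E
```

```text
(np.float64(12.880930605454427), np.float64(0.0011055559797493496)) [[-0.85 -0.17  0.49]
 [-0.15  0.98  0.09]
 [-0.5   0.   -0.87]]
{"offset": [[2.11, -1.9, -0.15], [2.32, -1.64, -0.14], [2.5, -1.35, -0.15], [2.64, -1.04, -0.15], [2.75, -0.71, -0.14]], "twist": [[-0.0, 0.0, -0.12], [-0.0, -0.0, -0.12], [-0.0, -0.0, -0.12], [-0.0, -0.0, -0.121], [-0.0, -0.0, -0.12]], "grip": [1, 1, 1, 1, 1]}
{"offset": [[2.81, -0.38, -0.15], [2.84, -0.04, -0.15], [2.82, 0.3, -0.14], [2.77, 0.64, -0.15], [2.67, 0.97, -0.15]], "twist": [[-0.0, -0.0, -0.12], [-0.0, -0.0, -0.12], [-0.0, -0.0, -0.12], [-0.0, -0.0, -0.12], [-0.0, -0.0, -0.121]], "grip": [1, 1, 1, 1, 1]}
{"offset": [[2.53, 1.27, -0.15], [2.36, 1.58, -0.14], [2.16, 1.84, -0.15], [1.92, 2.09, -0.15], [1.66, 2.31, -0.14]], "twist": [[-0.0, -0.0, -0.12], [-0.0, -0.0, -0.12], [-0.0, -0.0, -0.12], [-0.0, -0.0, -0.12], [-0.0, -0.0, -0.12]], "grip": [1, 1, 1, 1, 1]}
{"offset": [[1.37, 2.49, -0.15], [1.06, 2.63, -0.15], [0.74, 2.74, -0.14], [0.4, 2.81, -0.15], [0.06, 2.84, -0.15]], "twist": [[-0.0, -0.0, -0.121], [-0.0, -0.0, -0.12], [-0.0, -0.0, -0.12], [-0.0, -0.0, -0.12], [-0.0, -0.0, -0.12]], "grip": [1, 1, 1, 1, 1]}
{"offset": [[-0.27, 2.82, -0.14], [-0.62, 2.78, -0.15], [-0.94, 2.67, -0.15], [-1.26, 2.55, -0.14], [-1.55, 2.38, -0.15]], "twist": [[-0.0, -0.0, -0.12], [-0.0, -0.0, -0.121], [0.0, -0.0, -0.12], [0.0, -0.0, -0.12], [0.0, -0.0, -0.12]], "grip": [1, 1, 1, 1, 1]}
```

>>> move_arm(
  offset=[
    [2.1,-1.9,-0.15],
    [2.3,-1.65,-0.15],
    [2.5,-1.35,-0.15],
    [2.65,-1.05,-0.15],
    [2.75,-0.7,-0.15],
  ],
  twist=[
    [0,0,-0.12],
    [0,0,-0.12],
    [0,0,-0.12],
    [0,0,-0.12],
    [0,0,-0.12],
  ],
  grip=[1,1,1,1,1],
)

```text
time: 1.75
ee_pos: [0.2044, -0.4189, 0.2609]
tcp_rot: [180.0, 0.0, 47.5]
wrist_force: [0.1, 0.5, 1.0]
opening: 0.0854
grasp_force: 0.0
```

>>> move_arm(
  offset=[
    [2.8,-0.4,-0.15],
    [2.85,-0.05,-0.15],
    [2.8,0.3,-0.15],
    [2.75,0.65,-0.15],
    [2.65,0.95,-0.15],
  ],
  twist=[
    [0,0,-0.12],
    [0,0,-0.12],
    [0,0,-0.12],
    [0,0,-0.12],
    [0,0,-0.12],
  ],
  grip=[1,1,1,1,1],
)

```text
time: 2.25
ee_pos: [0.2855, -0.303, 0.2685]
tcp_rot: [180.0, 0.0, 81.9]
wrist_force: [0.7, -0.0, 0.8]
opening: 0.0853
grasp_force: 0.0
```

>>> move_arm(
  offset=[
    [2.55,1.25,-0.15],
    [2.35,1.6,-0.15],
    [2.15,1.85,-0.15],
    [1.9,2.1,-0.15],
    [1.65,2.3,-0.15],
  ],
  twist=[
    [0,0,-0.12],
    [0,0,-0.12],
    [0,0,-0.12],
    [0,0,-0.12],
    [0,0,-0.12],
  ],
  grip=[1,1,1,1,1],
)

```text
time: 2.75
ee_pos: [0.3674, -0.1872, 0.276]
tcp_rot: [180.0, 0.0, 116.3]
wrist_force: [0.8, -0.7, -0.8]
opening: 0.0856
grasp_force: 0.0
```

>>> move_arm(
  offset=[
    [1.35,2.5,-0.15],
    [1.05,2.65,-0.15],
    [0.75,2.75,-0.15],
    [0.4,2.8,-0.15],
    [0.05,2.85,-0.15],
  ],
  twist=[
    [0,0,-0.12],
    [0,0,-0.12],
    [0,0,-0.12],
    [0,0,-0.12],
    [0,0,-0.12],
  ],
  grip=[1,1,1,1,1],
)

```text
time: 3.25
ee_pos: [0.4497, -0.0712, 0.2835]
tcp_rot: [180.0, 0.0, 150.7]
wrist_force: [0.1, 0.0, -0.9]
opening: 0.0852
grasp_force: 0.0
```

>>> move_arm(
  offset=[
    [-0.25,2.8,-0.15],
    [-0.6,2.8,-0.15],
    [-0.95,2.65,-0.15],
    [-1.25,2.55,-0.15],
    [-1.55,2.4,-0.15],
  ],
  twist=[
    [0,0,-0.12],
    [0,0,-0.12],
    [0,0,-0.12],
    [0,0,-0.12],
    [0,0,-0.12],
  ],
  grip=[1,1,1,1,1],
)

```text
time: 3.75
ee_pos: [0.5312, 0.0449, 0.2909]
tcp_rot: [-180.0, 0.0, -174.9]
wrist_force: [0.1, 1.0, 0.9]
opening: 0.0855
grasp_force: 0.0
```

```bash
python3 - <<'E'
from h import *
T,o=tool(); print(o["ee_pos"].round(4),azt(T[:3,:3]),o["q"].round(1),o["time"])
P=[]
for i in range(2):
    s=shot("wrist"); P.append(cloud(s).reshape(-1,3))
save(s,"w1")
b=fit(np.vstack(P),.075,(.607,.0595),30,.079); print(b[1].round(5),b[2],b[3][:2].round(4),np.degrees(b[3][2]).round(2))
# free z shift check
for z in (.075,.077,.081,.083):
    b=fit(P[0],.075,(.607,.0595),30,z); print(z,b[0]*1e6,b[1].round(5),b[3].round(4))
plan([.5399,.3429,.20],156.1,0,10,1)
E
```

```text
[0.5312 0.0449 0.2909] (np.float64(185.0558542060705), np.float64(0.012635423174348608)) [ 4.8  3.6 12.9 99.2 -0.  -0.2] 3.75
0.00016 3783 [0.6063 0.0573] 10.02
0.075 2.454922673003415 0.00269 [0.6049 0.0571 0.1757]
0.077 0.9275486539497609 0.00093 [0.6066 0.0574 0.1752]
0.081 0.18585794815965992 0.00038 [0.6052 0.0571 0.1744]
0.083 0.30833256364221917 0.00062 [0.6039 0.0568 0.1743]
{"offset": [[-0.34, 2.95, 0.9], [-0.2, 2.96, 0.9], [-0.05, 2.97, 0.9], [0.11, 2.97, 0.9], [0.26, 2.95, 0.91]], "twist": [[0.0, -0.0, 0.051], [0.0, -0.0, 0.05], [0.0, -0.0, 0.051], [0.0, -0.0, 0.051], [0.0, -0.0, 0.05]], "grip": [1, 1, 1, 1, 1]}
{"offset": [[0.4, 2.95, 0.9], [0.55, 2.91, 0.9], [0.71, 2.89, 0.9], [0.84, 2.84, 0.9], [0.99, 2.8, 0.9]], "twist": [[0.0, -0.0, 0.051], [0.0, -0.001, 0.051], [0.0, 0.0, 0.05], [0.0, 0.0, 0.051], [0.0, 0.0, 0.05]], "grip": [1, 1, 1, 1, 1]}
```

View pics/w1.png

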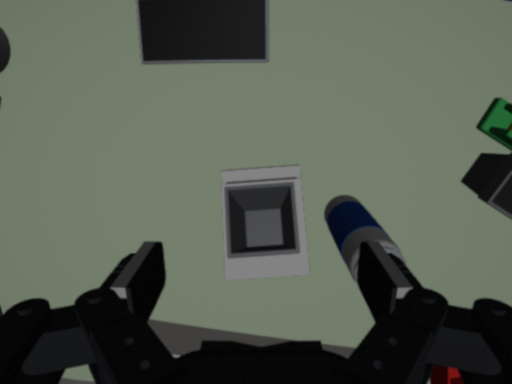

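The wrist view shows the base tub's mouth at (264,216) and the can at (360,230), and the fit residual is 0.2 mm. Next I move over the deep tub.

>>> move_arm(
  offset=[
    [-0.35,2.95,0.9],
    [-0.2,2.95,0.9],
    [-0.05,2.95,0.9],
    [0.1,2.95,0.9],
    [0.25,2.95,0.9],
  ],
  twist=[
    [0,0,0.05],
    [0,0,0.05],
    [0,0,0.05],
    [0,0,0.05],
    [0,0,0.05],
  ],
  grip=[1,1,1,1,1],
)

```text
time: 4.35
ee_pos: [0.5353, 0.1923, 0.2456]
tcp_rot: [-180.0, 0.0, 170.2]
wrist_force: [0.7, -0.0, -0.5]
opening: 0.0855
grasp_force: 0.0
```

>>> move_arm(
  offset=[
    [0.4,2.95,0.9],
    [0.55,2.9,0.9],
    [0.7,2.9,0.9],
    [0.85,2.85,0.9],
    [1.0,2.8,0.9],
  ],
  twist=[
    [0,0,0.05],
    [0,0,0.05],
    [0,0,0.05],
    [0,0,0.05],
    [0,0,0.05],
  ],
  grip=[1,1,1,1,1],
)

```text
time: 4.85
ee_pos: [0.5397, 0.3408, 0.2006]
tcp_rot: [-180.0, 0.0, 155.9]
wrist_force: [0.0, -0.9, 0.1]
opening: 0.085
grasp_force: 0.0
```

```bash
python3 - <<'E'
from h import *
T,o=tool(); print(o["ee_pos"].round(4),azt(T[:3,:3]),o["q"].round(1),o["time"])
P=[]
for i in range(2):
    s=shot("wrist"); P.append(cloud(s).reshape(-1,3))
b=fit(np.vstack(P),.075,(.5399,.3429)); x,y,a=b[3]; a=np.degrees(a); print(b[1].round(5),b[2],b[3][:2].round(4),a.round(2))
C=plan([x,y,.12],180+a,0,5,1); plan([x,y,.074],180+a,0,5,1,C)
E
```

```text
[0.5397 0.3408 0.2006] (np.float64(155.90093353761387), np.float64(0.007924121248951007)) [32.3 16.6 17.7 91.  -0.  56.4] 4.85
0.00017 3442 [0.5394 0.3421] -24.03
{"offset": [[-0.01, 0.0, 1.57], [-0.01, -0.0, 1.57], [-0.01, -0.0, 1.57], [-0.01, -0.01, 1.58], [-0.01, 0.0, 1.57]], "twist": [[-0.002, -0.0, 0.0], [0.0, -0.001, 0.001], [0.0, -0.0, 0.0], [0.0, -0.0, 0.001], [0.0, -0.001, 0.0]], "grip": [1, 1, 1, 1, 1]}
{"offset": [[-0.0, 0.0, 0.92], [-0.0, 0.0, 0.92], [-0.0, 0.0, 0.92], [-0.0, 0.0, 0.92], [-0.0, 0.0, 0.92]], "twist": [[0.0, 0.0, 0.0], [0.0, 0.0, 0.0], [0.0, 0.0, 0.0], [0.0, 0.0, 0.0], [0.0, 0.0, 0.0]], "grip": [1, 1, 1, 1, 1]}
```

>>> move_arm(
  offset=[
    [-0.01,0,1.57],
    [-0.01,0,1.57],
    [-0.01,0,1.57],
    [-0.01,0,1.57],
    [-0.01,0,1.57],
  ],
  twist=[
    [0,0,0],
    [0,0,0],
    [0,0,0],
    [0,0,0],
    [0,0,0],
  ],
  grip=[1,1,1,1,1],
)

```text
time: 5.45
ee_pos: [0.5404, 0.3393, 0.1217]
tcp_rot: [180.0, 0.0, 156.1]
wrist_force: [-0.6, -0.0, -1.0]
opening: 0.0855
grasp_force: 0.0
```

>>> move_arm(
  offset=[
    [0,0,0.92],
    [0,0,0.92],
    [0,0,0.92],
    [0,0,0.92],
    [0,0,0.92],
  ],
  twist=[
    [0,0,0],
    [0,0,0],
    [0,0,0],
    [0,0,0],
    [0,0,0],
  ],
  grip=[1,1,1,1,1],
)

```text
time: 5.95
ee_pos: [0.5404, 0.3401, 0.0758]
tcp_rot: [180.0, 0.0, 156.1]
wrist_force: [0.3, -0.5, 0.4]
opening: 0.0854
grasp_force: 0.0
```

>>> move_arm(
  offset=[
    [0,0,0],
    [0,0,0],
    [0,0,0],
    [0,0,0],
    [0,0,0],
  ],
  twist=[
    [0,0,0],
    [0,0,0],
    [0,0,0],
    [0,0,0],
    [0,0,0],
  ],
  grip=[0.5,0.4,0.4,0.4,0.4],
  force=40,
)

```text
time: 6.45
ee_pos: [0.5404, 0.3401, 0.0765]
tcp_rot: [180.0, 0.0, 156.1]
wrist_force: [-0.7, 0.1, -0.4]
opening: 0.0614
grasp_force: 43.3
```

```bash
python3 - <<'E'
from h import *
T,o=tool(); print(o["ee_pos"].round(4),o["opening"],o["grasp_force"],o["wrist_force"].round(1))
s=shot("wrist"); save(s,"w2")
b=fit(cloud(s),.075,(.5394,.3421)); print(b[1].round(5),b[2],b[3].round(4), T[:3,:3].T@(np.r_[b[3][:2],0]-T[:3,3]))
E
```

```text
[0.5404 0.3401 0.0765] 0.06141664369885973 43.33691433559579 [-0.7  0.1 -0.4]
0.00038 3078 [0.5388 0.3409 1.1563] [1.77039642e-03 9.77448837e-05 7.65348498e-02]
```

View pics/w2.png

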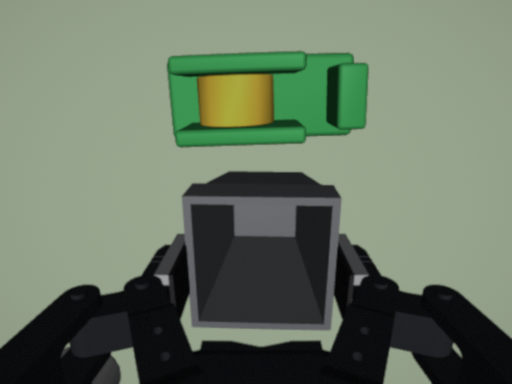

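The tub is gripped; its rim runs from (187,190) to (338,325) between the pads. I'll lift and plan the carry to a pre-insert pose 20 mm outside the mouth.

```bash
cat >> h.py <<'E'
B=frame(.6063,.0573,np.radians(10.02),30,.079)
def target(Ttub,offs): # tool pose so that tub (origin at offs in tool) is at Ttub
    G=np.diag([-1.,1,-1,1]); G[:3,3]=offs; return Ttub@np.linalg.inv(G)
def up(T,d): U=np.eye(4); U[2,3]=d; return T@U
E
python3 - <<'E'
from h import *
W=target(up(B,.100),[.0018,.0001,.0765]); print(W.round(4),azt(W[:3,:3]))
T=tool()[0]; C=plan([T[0,3],T[1,3],.24],azt(T[:3,:3])[0],0,5,.4)
C=plan([.44,.19,.26],173,15,5,.4,C); print(C[:3,3]); plan(W[:3,3],190.02,30,5,.4,C)
E
```

```text
[[-0.8528 -0.174   0.4924  0.5209]
 [-0.1507  0.9847  0.087   0.0421]
 [-0.5     0.     -0.866   0.2328]
 [ 0.      0.      0.      1.    ]] (np.float64(190.01999999999998), np.float64(29.999999999999996))
{"offset": [[-0.0, 0.0, -3.27], [-0.0, 0.0, -3.27], [-0.0, 0.0, -3.27], [-0.0, 0.0, -3.27], [-0.0, 0.0, -3.27]], "twist": [[0.0, 0.0, 0.0], [0.0, 0.0, 0.0], [0.0, 0.0, 0.0], [0.0, 0.0, 0.0], [0.0, 0.0, 0.0]], "grip": [0.4, 0.4, 0.4, 0.4, 0.4]}
{"offset": [[0.62, -3.56, -0.4], [0.8, -3.51, -0.44], [0.99, -3.46, -0.51], [1.16, -3.39, -0.59], [1.32, -3.31, -0.69]], "twist": [[-0.001, -0.052, -0.059], [-0.005, -0.053, -0.059], [-0.008, -0.052, -0.058], [-0.01, -0.052, -0.058], [-0.014, -0.053, -0.057]], "grip": [0.4, 0.4, 0.4, 0.4, 0.4]}
[0.43996091 0.19002747 0.2599958 ]
{"offset": [[-1.76, -2.74, 1.04], [-1.55, -2.85, 1.07], [-1.32, -2.95, 1.1], [-1.11, -3.05, 1.08], [-0.88, -3.12, 1.07]], "twist": [[-0.017, -0.052, -0.057], [-0.02, -0.053, -0.056], [-0.023, -0.052, -0.055], [-0.025, -0.052, -0.054], [-0.029, -0.052, -0.052]], "grip": [0.4, 0.4, 0.4, 0.4, 0.4]}
```

>>> move_arm(
  offset=[
    [0,0,-3.3],
    [0,0,-3.3],
    [0,0,-3.3],
    [0,0,-3.3],
    [0,0,-3.2],
  ],
  twist=[
    [0,0,0],
    [0,0,0],
    [0,0,0],
    [0,0,0],
    [0,0,0],
  ],
  grip=[0.4,0.4,0.4,0.4,0.4],
)

```text
time: 7.0
ee_pos: [0.5401, 0.3399, 0.2419]
tcp_rot: [180.0, 0.0, 156.1]
wrist_force: [0.6, 0.1, -1.4]
opening: 0.0616
grasp_force: 44.0
```

>>> move_arm(
  offset=[
    [0.6,-3.55,-0.4],
    [0.8,-3.5,-0.45],
    [1.0,-3.45,-0.5],
    [1.15,-3.4,-0.6],
    [1.3,-3.3,-0.7],
  ],
  twist=[
    [0,-0.052,-0.059],
    [-0.005,-0.052,-0.059],
    [-0.008,-0.052,-0.058],
    [-0.01,-0.052,-0.058],
    [-0.014,-0.053,-0.057],
  ],
  grip=[0.4,0.4,0.4,0.4,0.4],
)

```text
time: 7.5
ee_pos: [0.4395, 0.1892, 0.2608]
tcp_rot: [-179.9, 15.1, 173.2]
wrist_force: [-0.0, -0.9, 0.7]
opening: 0.0608
grasp_force: 44.0
```

>>> move_arm(
  offset=[
    [-1.75,-2.75,1.05],
    [-1.55,-2.85,1.05],
    [-1.3,-2.95,1.1],
    [-1.1,-3.05,1.1],
    [-0.9,-3.1,1.05],
  ],
  twist=[
    [-0.017,-0.052,-0.057],
    [-0.02,-0.053,-0.056],
    [-0.023,-0.052,-0.055],
    [-0.025,-0.052,-0.054],
    [-0.029,-0.052,-0.052],
  ],
  grip=[0.4,0.4,0.4,0.4,0.4],
)

```text
time: 8.0
ee_pos: [0.5213, 0.0413, 0.234]
tcp_rot: [-179.9, 30.1, -169.8]
wrist_force: [0.3, 1.8, 0.0]
opening: 0.0612
grasp_force: 44.0
```

```bash
cat >> h.py <<'E'
def handfit(s,h,x0=(.0018,.0001,None)):
    # tub pose in tool frame, 5-6 dof, from the wrist cloud
    T=tool()[0]; P=cloud(s).reshape(-1,3); P=P[np.isfinite(P).all(1)]; Q=(P-T[:3,3])@T[:3,:3]
    p=np.array([x0[0],x0[1],x0[2],0,0,0.])
    def G(p):
        M=np.diag([-1.,1,-1])@R.from_rotvec(p[3:]).as_matrix(); return M,p[:3]
    for lim in (.036,.034,.033):
        M,t=G(p); q=(Q-t)@M; k=(np.max(abs(q[:,:2]),1)<lim)&(q[:,2]>.01)&(q[:,2]<h+.004)
        k&=~((abs(q[:,1])>.0285)) # drop pads/fingers
        D=Q[k][::max(1,k.sum()//3000)]
        r=least_squares(lambda p:resid((D-G(p)[1])@G(p)[0],h),p,loss="soft_l1",f_scale=.001,x_scale=[.01]*3+[.1]*3); p=r.x
    return np.median(r.fun),len(D),p
E
python3 - <<'E'
from h import *
T,o=tool(); print(o["ee_pos"].round(4),azt(T[:3,:3]),o["q"].round(1),o["opening"],o["wrist_force"].round(1))
s=shot("wrist"); s=shot("wrist"); save(s,"w3")
m,n,p=handfit(s,.075,(.0018,.0001,.0765)); print(m,n,p.round(4))
W=target(up(B,.100),p[:3]); T=tool()[0]; print("err tool cm",(T[:3,:3].T@(W[:3,3]-T[:3,3])*100).round(2),R.from_matrix(T[:3,:3].T@W[:3,:3]).as_rotvec().round(4))
E
```

```text
[0.5213 0.0413 0.234 ] (np.float64(190.2415739594967), np.float64(30.102813872465653)) [  2.7 -28.  -25.8  62.3   3.7  -6.6] 0.061166958337854516 [0.3 1.8 0. ]
0.0002032087687526829 3092 [ 0.0009  0.0008  0.0757  0.0311 -0.0058  0.0059]
err tool cm [0.02 0.27 0.07] [-0.0024 -0.0012 -0.0021]
```

View pics/w3.png

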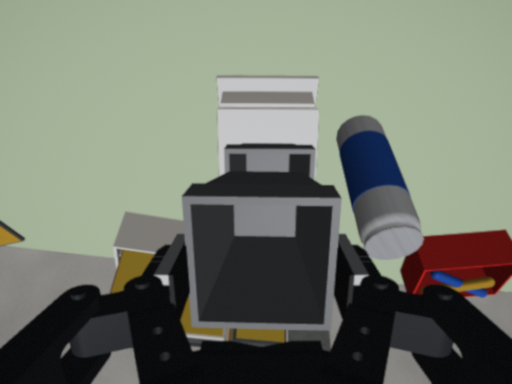

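The picture shows the held tub in the foreground, with its rim at (187–338, 190–325), and the base mouth behind it at (270,150). The can at (375,180) is clear. I'll check the base position in this same view.

```bash
python3 - <<'E'
from h import *
T=tool()[0]; Ps=[]; 
for n in range(2):
    s=shot("wrist"); P=cloud(s).reshape(-1,3); P=P[np.isfinite(P).all(1)]; Q=(P-T[:3,3])@T[:3,:3]; Ps.append(P[Q[:,2]>.085])
b=fit(np.vstack(Ps),.075,(.6063,.0573),30,.079); print("base",b[1],b[2],b[3].round(4))
# tub in hand, no rotation except yaw
D=Q[(Q[:,2]<.07)&(abs(Q[:,1])<.029)&(abs(Q[:,0])<.034)&(Q[:,2]>0)]
for fr in (0,1):
    def f(p):
        M=np.diag([-1.,1,-1])@R.from_rotvec([0,0,p[3]] if not fr else [p[4],p[5],p[3]]).as_matrix(); return resid((D-p[:3])@M,.075)
    r=least_squares(f,[.0015,0,.0765,0]+[0,0]*fr,loss="soft_l1",f_scale=.001,x_scale=[.01]*3+[.1]*(1+2*fr)); print(np.median(r.fun),r.cost,len(D),r.x.round(4))
print(T[:3,3].round(4))
E
```

```text
base 0.00015982890272536916 3358 [0.6061 0.0574 0.1741]
0.00030147110926792564 0.0020436165934117423 18343 [0.0018 0.002  0.0754 0.0011]
0.00020147092437568237 0.0013052700080286464 18343 [ 0.0017  0.0036  0.0749 -0.0025  0.0297 -0.0005]
[0.521  0.0387 0.2323]
```

```bash
cat >> h.py <<'E'
def fit6(D,h,p,rot=(1,1,1),floor=None):
    # D points in tool frame; tub at p, axes diag(-1,1,-1)*Rot
    rot=np.array(rot,float)
    def f(p):
        M=np.diag([-1.,1,-1])@R.from_rotvec(p[3:]*rot).as_matrix(); return resid((D-p[:3])@M,h)
    r=least_squares(f,p,loss="soft_l1",f_scale=.001,x_scale=[.01]*3+[.1]*3); return r.x.round(4),np.median(r.fun).round(5)
def tcloud(s,T):
    P=cloud(s).reshape(-1,3); P=P[np.isfinite(P).all(1)]; C=T@np.array(s[0]["tool_from_camera"]); Q=(P-s[1][:3,3])@s[1][:3,:3]
    return Q@np.array(s[0]["tool_from_camera"])[:3,:3].T+np.array(s[0]["tool_from_camera"])[:3,3]
def both(s,hz,zc=.085,h=.075,B0=(0,0,.176),hb=.075):
    Q=tcloud(s,np.eye(4)); D=Q[(Q[:,2]<hz-.005)&(abs(Q[:,1])<.029)&(abs(Q[:,0])<.034)&(Q[:,2]>-.003)]
    D=D[::max(1,len(D)//4000)]
    print("hand 6dof",*fit6(D,h,[.0015,0,hz,0,0,0.]), "yaw only",*fit6(D,h,[.0015,0,hz,0,0,0.],(0,0,1)))
    E=Q[Q[:,2]>zc]
    p=np.r_[B0,0,0,0.]
    for lim in (.04,.036,.034):
        M=np.diag([-1.,1,-1])@R.from_rotvec(p[3:]).as_matrix(); q=(E-p[:3])@M
        F=E[(np.max(abs(q[:,:2]),1)<lim)&(q[:,2]>.006)&(q[:,2]<hb+.004)]; F=F[::max(1,len(F)//4000)]
        p,m=fit6(F,hb,p)
    print("below 6dof",p,m,len(F))
    return p
E
python3 - <<'E'
from h import *
for i in range(4):
    s=shot("wrist"); T,o=tool(); print(T[:3,3].round(4),o["tcp_rot"].round(2),o["time"],o["wrist_force"].round(1),o["qd"].round(2))
both(s,.0765)
E
```

```text
[0.5209 0.0423 0.2338] [ 179.99   29.87 -170.06] 8.25 [-0.3  0.4 -0.4] [ 1.84  0.48  0.63 -0.08 -0.01  0.01]
[0.521  0.0429 0.234 ] [ 180.     29.88 -169.98] 8.3 [-0.1 -0.2 -0.1] [ 1.04  0.19  0.35 -0.21  0.21 -0.26]
[0.521  0.0433 0.234 ] [ 180.     29.89 -169.92] 8.35 [ 0.2  0.2 -0.1] [ 0.51  0.18 -0.01 -0.17  0.08 -0.24]
[0.5211 0.0435 0.234 ] [-180.     29.9  -169.89] 8.4 [-0.6  0.4 -0.4] [ 0.11  0.28 -0.   -0.14  0.1  -0.24]
hand 6dof [ 0.0017  0.002   0.0748  0.0283 -0.0027 -0.001 ] 0.00023 yaw only [1.900e-03 5.000e-04 7.450e-02 7.649e-01 0.000e+00 2.600e-03] 0.00033
below 6dof [ 0.0026 -0.001   0.1773 -0.0007  0.0019 -0.0006] 0.00014 1718
```

```bash
cat >> h.py <<'E'
def pose(p):
    T=np.eye(4); T[:3,:3]=np.diag([-1.,1,-1])@R.from_rotvec(p[3:]).as_matrix(); T[:3,3]=p[:3]; return T
def corr(hand,base,zrel):
    "tool-frame move that puts the held tub at zrel along base z"
    W=up(pose(np.array(base)),zrel)@np.linalg.inv(pose(np.array(hand)))
    print("move cm",(W[:3,3]*100).round(2),"rad",R.from_matrix(W[:3,:3]).as_rotvec().round(4))
E
python3 - <<'E'
from h import *
h=[.0017,.002,.0748,.0283,-.0027,-.001]; b=[.0026,-.001,.1773,-.0007,.0019,-.0006]
for z in (.1025,.0288): corr(h,b,z)
E
```

```text
move cm [ 0.04 -0.08 -0.  ] rad [ 0.029   0.0046 -0.0004]
move cm [ 0.05 -0.08  7.37] rad [ 0.029   0.0046 -0.0004]
```

>>> move_arm(
  offset=[
    [0.05,-0.08,0],
    [0,0,0],
    [0,0,0.5],
    [0,0,0.5],
    [0,0,0],
  ],
  twist=[
    [0.029,0.004,0],
    [0,0,0],
    [0,0,0],
    [0,0,0],
    [0,0,0],
  ],
  grip=[0.4,0.4,0.4,0.4,0.4],
)

```text
time: 8.9
ee_pos: [0.5256, 0.0423, 0.2233]
tcp_rot: [-178.4, 29.6, -170.0]
wrist_force: [0.5, 0.9, -0.7]
opening: 0.0612
grasp_force: 44.0
```

>>> move_arm(
  offset=[
    [0,0,0],
    [0,0,0],
    [0,0,0],
  ],
  twist=[
    [0,0,0],
    [0,0,0],
    [0,0,0],
  ],
  grip=[0.4,0.4,0.4],
)

```text
time: 9.2
ee_pos: [0.5257, 0.042, 0.2247]
tcp_rot: [-178.3, 29.7, -170.0]
wrist_force: [-0.4, -0.1, -0.6]
opening: 0.0612
grasp_force: 44.0
```

```bash
python3 - <<'E'
from h import *
s=shot("wrist"); T,o=tool(); print(T[:3,3].round(4),o["tcp_rot"].round(2),o["time"],o["wrist_force"].round(1),o["qd"].round(2))
both(s,.0765,B0=(0.002,-.002,.166))
b=fit(cloud(s).reshape(-1,3)[::1],.075,(.6063,.0573),30,.079); 
E
```

```text
[0.5257 0.042  0.2248] [-178.33   29.68 -169.98] 9.25 [ 0.3 -0.  -0.1] [ 0.04  0.01  0.    0.01  0.04 -0.01]
hand 6dof [ 0.0018  0.0021  0.0748  0.0288 -0.0027 -0.0011] 0.00021 yaw only [ 1.9000e-03  5.0000e-04  7.4500e-02  2.2955e+00 -0.0000e+00  3.1000e-03] 0.00032
below 6dof [ 0.001   0.006   0.1669  0.0271 -0.0055  0.0008] 0.00014 1736
```

```bash
python3 - <<'E'
from h import *
h=[.0018,.0021,.0748,.0288,-.0027,-.0011]; b=[.001,.006,.1669,.0271,-.0055,.0008]
for z in (.092,.045,.0288): corr(h,b,z)
E
```

```text
move cm [-0.01  0.15  0.01] rad [ 0.0017 -0.0028 -0.0019]
move cm [-0.03  0.28  4.71] rad [ 0.0017 -0.0028 -0.0019]
move cm [-0.04  0.33  6.33] rad [ 0.0017 -0.0028 -0.0019]
```

>>> move_arm(
  offset=[
    [-0.01,0.15,0],
    [0,0.03,1.0],
    [0,0.03,1.0],
    [-0.01,0.03,1.0],
    [0,0.02,0.8],
  ],
  twist=[
    [0.002,-0.003,-0.002],
    [0,0,0],
    [0,0,0],
    [0,0,0],
    [0,0,0],
  ],
  grip=[0.4,0.4,0.4,0.4,0.4],
)

```text
time: 9.75
ee_pos: [0.5444, 0.0469, 0.19]
tcp_rot: [-178.2, 29.7, -169.8]
wrist_force: [0.9, -0.3, -0.3]
opening: 0.0612
grasp_force: 44.0
```

>>> move_arm(
  offset=[
    [-0.01,0.02,0.6],
    [0,0.01,0.3],
    [0,0,0],
    [0,0,0],
    [0,0,0],
  ],
  twist=[
    [0,0,0],
    [0,0,0],
    [0,0,0],
    [0,0,0],
    [0,0,0],
  ],
  grip=[0.4,0.4,0.4,0.4,0.4],
)

```text
time: 10.25
ee_pos: [0.5489, 0.0476, 0.1844]
tcp_rot: [-178.1, 29.9, -169.8]
wrist_force: [-0.3, 0.3, -1.0]
opening: 0.061
grasp_force: 44.0
```

```bash
cat >> h.py <<'E'
def rel(s,T,hand):
    H=np.linalg.inv(B)@T@pose(np.array(hand)); print("tub in base mm",(H[:3,3]*1e3).round(1),"tilt",np.degrees(np.arccos(H[2,2])).round(2))
E
python3 - <<'E'
from h import *
s=shot("wrist"); save(s,"w4"); T,o=tool(); print(T[:3,3].round(4),o["tcp_rot"].round(2),o["time"],(T[:3,:3].T@o["wrist_force"]).round(1),(T[:3,:3].T@o["torque"]).round(2),o["qd"].round(2))
rel(s,T,[.0018,.0021,.0748,.0288,-.0027,-.0011])
both(s,.0765,B0=(0.001,.0045,.12),zc=.078)
E
```

```text
[0.5489 0.0476 0.1844] [-178.14   29.87 -169.84] 10.3 [1.6 0.6 0.7] [-0.02  0.54 -0.05] [-0.    0.13 -0.05 -0.06 -0.04 -0.05]
tub in base mm [ 0.3  0.2 45.6] tilt 0.14
hand 6dof [ 0.0024  0.0021  0.0751  0.029   0.006  -0.0006] 0.00028 yaw only [ 0.0021  0.0005  0.0748 -0.0477  0.      0.0025] 0.00039
below 6dof [ 0.002   0.0039  0.1198  0.0459 -0.0036  0.0009] 4e-05 303
```

View pics/w4.png

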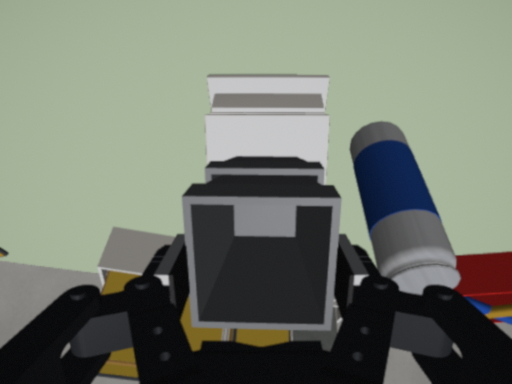

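The tub is well inside the base mouth, whose rim shows at (265,165), and is coaxial within about 0.5 mm. I continue towards snug.

>>> move_arm(
  offset=[
    [0,0.01,0.4],
    [0,0.01,0.4],
    [0,0.01,0.4],
    [0,0,0],
    [0,0,0],
  ],
  twist=[
    [0,0,0],
    [0,0,0],
    [0,0,0],
    [0,0,0],
    [0,0,0],
  ],
  grip=[0.4,0.4,0.4,0.4,0.4],
)

```text
time: 10.8
ee_pos: [0.5546, 0.0486, 0.1732]
tcp_rot: [-178.2, 29.8, -169.8]
wrist_force: [1.4, -0.7, -0.7]
opening: 0.0612
grasp_force: 44.0
```

```bash
cat >> h.py <<'E'
def stat(hand):
    T,o=tool(); print(o["time"],"F",(T[:3,:3].T@o["wrist_force"]).round(1),"M",(T[:3,:3].T@o["torque"]).round(2),o["tcp_rot"].round(2),o["qd"].round(1)); rel(None,T,hand)
E
python3 - <<'E'
from h import *
for i in range(2): shot("wrist"); stat([.0018,.0021,.0748,.0288,-.0027,-.0011])
E
```

```text
10.85 F [-0.3 -0.4  1.2] M [-0.03  0.51  0.  ] [-178.15   29.81 -169.84] [-0.  -0.2  0.1  0.2 -0.   0. ]
tub in base mm [-0.2  0.2 33.1] tilt 0.13
10.9 F [0.8 0.1 1.2] M [-0.05  0.51 -0.03] [-178.15   29.81 -169.83] [ 0.1 -0.2 -0.  -0.   0.   0. ]
tub in base mm [-0.2  0.2 33.2] tilt 0.13
```

>>> move_arm(
  offset=[
    [0,0,0.2],
    [0,0.01,0.2],
    [0,0,0.1],
    [0,0,0],
    [0,0,0],
  ],
  twist=[
    [0,0,0],
    [0,0,0],
    [0,0,0],
    [0,0,0],
    [0,0,0],
  ],
  grip=[0.4,0.4,0.4,0.4,0.4],
)

```text
time: 11.4
ee_pos: [0.5571, 0.0492, 0.1694]
tcp_rot: [-178.2, 29.8, -169.8]
wrist_force: [-3.4, 2.2, 2.5]
opening: 0.061
grasp_force: 44.6
```

```bash
python3 - <<'E'
from h import *
for i in range(3): shot("wrist"); stat([.0018,.0021,.0748,.0288,-.0027,-.0011])
E
```

```text
11.45 F [ 2.1  2.8 -5. ] M [-0.53  0.87  0.04] [-178.17   29.84 -169.83] [-0.   0.1 -0.  -0.   0.   0. ]
tub in base mm [-0.1  0.4 28.4] tilt 0.11
11.5 F [ 2.7  2.8 -4.3] M [-0.47  0.88  0.03] [-178.17   29.83 -169.83] [ 0.1  0.  -0.   0.   0.   0. ]
tub in base mm [-0.1  0.4 28.4] tilt 0.11
11.55 F [ 1.9  1.5 -5.9] M [-0.44  0.91  0.08] [-178.17   29.84 -169.83] [-0.1 -0.1  0.1  0.  -0.  -0. ]
tub in base mm [-0.1  0.4 28.4] tilt 0.1
```

>>> move_arm(
  offset=[
    [0.02,0.03,0.1],
    [0,0,0.1],
    [0,0,0.05],
    [0,0,0],
    [0,0,0],
  ],
  twist=[
    [0,0,0],
    [0,0,0],
    [0,0,0],
    [0,0,0],
    [0,0,0],
  ],
  grip=[0.4,0.4,0.4,0.4,0.4],
)

```text
time: 12.05
ee_pos: [0.5581, 0.0494, 0.1675]
tcp_rot: [-178.1, 29.9, -169.8]
wrist_force: [-7.2, 1.3, 5.6]
opening: 0.0607
grasp_force: 44.9
```

```bash
cat >> h.py <<'E'
def basefit(s,hz):
    Q=tcloud(s,None); return Q
E
python3 - <<'E'
from h import *
for i in range(3): s=shot("wrist"); stat([.0018,.0021,.0748,.0288,-.0027,-.0011])
both(s,.0765,B0=(0.001,.0035,.103),zc=.06)
E
```

```text
12.1 F [ 2.6  2.8 -8.2] M [-0.28  1.    0.04] [-178.14   29.86 -169.83] [ 0.1 -0.  -0.   0.   0.  -0. ]
tub in base mm [-0.   0.4 26.2] tilt 0.13
12.15 F [ 3.2  1.5 -7.2] M [-0.26  1.03  0.02] [-178.14   29.86 -169.83] [-0.  -0.  -0.  -0.  -0.  -0.1]
tub in base mm [-0.   0.4 26.2] tilt 0.13
12.2 F [ 2.7  1.6 -8.1] M [-0.25  1.06  0.01] [-178.14   29.86 -169.83] [ 0.1  0.  -0.  -0.1 -0.   0. ]
tub in base mm [-0.   0.4 26.2] tilt 0.13
hand 6dof [ 0.0022  0.0021  0.0751  0.0291  0.0015 -0.0014] 0.00029 yaw only [ 0.0021  0.0005  0.0749 -0.003   0.      0.0027] 0.00042
below 6dof [ 0.002   0.0043  0.0698  0.0809 -0.3747  0.0032] 0.00052 416
```

>>> move_arm(
  offset=[
    [0,0,0.1],
    [0,0,0.03],
    [0,0,0],
    [0,0,0],
    [0,0,0],
  ],
  twist=[
    [0,0,0],
    [0,0,0],
    [0,0,0],
    [0,0,0],
    [0,0,0],
  ],
  grip=[0.4,0.4,0.4,0.4,0.4],
)

```text
time: 12.7
ee_pos: [0.5587, 0.0495, 0.1665]
tcp_rot: [-178.1, 29.9, -169.8]
wrist_force: [-7.8, 0.7, 6.4]
opening: 0.0614
grasp_force: 45.1
```

```bash
python3 - <<'E'
from h import *
for i in range(2): s=shot("side"); stat([.0018,.0021,.0748,.0288,-.0027,-.0011])
P=cloud(s).reshape(-1,3); 
# base pose free along its z: deck depression seen from the side camera (compare 0 baseline)
for d in np.arange(0,.0081,.001):
    U=up(B,-d)[:3,3]
    b=fit(P,.075,U[:2],30,U[2],zmin=.01); print(d,(b[0]*1e6).round(3),b[3].round(4))
E
```

```text
12.75 F [ 3.7  2.9 -9.1] M [-0.28  1.18  0.02] [-178.15   29.86 -169.83] [0.1 0.1 0.  0.1 0.1 0. ]
tub in base mm [-0.   0.4 25. ] tilt 0.13
12.8 F [ 3.7  1.3 -9.9] M [-0.34  1.23  0.01] [-178.15   29.86 -169.83] [ 0.1 -0.1  0.  -0.   0.  -0.1]
tub in base mm [-0.   0.3 25. ] tilt 0.13
0.0 1.483 [0.6009 0.0583 0.1472]
0.001 1.38 [0.602  0.0584 0.1531]
0.002 1.357 [0.6026 0.0584 0.1536]
0.003 1.271 [0.6027 0.0583 0.1506]
0.004 1.305 [0.603  0.0583 0.1523]
0.005 1.339 [0.603  0.0581 0.1479]
0.006 1.42 [0.6034 0.0581 0.1471]
0.007 1.474 [0.6032 0.0579 0.1435]
0.008 1.524 [0.6034 0.0579 0.1447]
```

>>> move_arm(
  offset=[
    [0,0,-0.15],
    [0,0,-0.15],
    [0,0,0],
    [0,0,0],
    [0,0,0],
  ],
  twist=[
    [0,0,0],
    [0,0,0],
    [0,0,0],
    [0,0,0],
    [0,0,0],
  ],
  grip=[0.4,0.4,0.4,0.6,1],
)

```text
time: 13.3
ee_pos: [0.5575, 0.0492, 0.1686]
tcp_rot: [-178.1, 29.9, -169.8]
wrist_force: [-0.2, 0.0, -0.4]
opening: 0.074
grasp_force: 0.0
```

>>> move_arm(
  offset=[
    [0,0,0],
    [0,0,0],
    [0,0,0],
    [0,0,0],
    [0,0,0],
  ],
  twist=[
    [0,0,0],
    [0,0,0],
    [0,0,0],
    [0,0,0],
    [0,0,0],
  ],
  grip=[1,1,1,1,1],
)

```text
time: 13.8
ee_pos: [0.5573, 0.0493, 0.1683]
tcp_rot: [-178.1, 29.8, -169.8]
wrist_force: [-0.8, 0.8, 0.5]
opening: 0.085
grasp_force: 0.0
```

>>> move_arm(
  offset=[
    [0,-0.03,-1],
    [0,-0.05,-2],
    [0,-0.05,-2],
    [0,-0.05,-2],
    [0,-0.05,-2],
  ],
  twist=[
    [0,0,0],
    [0,0,0],
    [0,0,0],
    [0,0,0],
    [0,0,0],
  ],
  grip=[1,1,1,1,1],
)

```text
time: 14.3
ee_pos: [0.5124, 0.0419, 0.248]
tcp_rot: [-178.1, 29.9, -169.8]
wrist_force: [1.1, 0.3, 0.3]
opening: 0.0857
grasp_force: 0.0
```

>>> move_arm(
  offset=[
    [0,0,0],
    [0,0,0],
    [0,0,0],
    [0,0,0],
  ],
  twist=[
    [0,0,0],
    [0,0,0],
    [0,0,0],
    [0,0,0],
  ],
  grip=[1,1,1,1],
)

```text
time: 14.7
ee_pos: [0.513, 0.042, 0.2452]
tcp_rot: [-178.2, 29.7, -169.8]
wrist_force: [-0.5, -0.9, -0.2]
opening: 0.0857
grasp_force: 0.0
```

```bash
cat >> h.py <<'E'
def fitw(P,h,T0):
    "6-dof tub pose in world from points, near T0"
    P=P[np.isfinite(P).all(1)]; p=np.zeros(6)
    F=lambda p:(lambda U:(U.__setitem__((slice(0,3),3),p[:3]),U.__setitem__((slice(0,3),slice(0,3)),R.from_rotvec(p[3:]).as_matrix()),T0@U)[-1])(np.eye(4))
    for lim in (.038,.034,.033):
        T=F(p); q=(P-T[:3,3])@T[:3,:3]; D=P[(np.max(abs(q[:,:2]),1)<lim)&(q[:,2]>h-.022+.0*lim)&(q[:,2]<h+.005)|(np.max(abs(q[:,:2]),1)<.026)&(q[:,2]>.006)&(q[:,2]<h)]
        D=D[::max(1,len(D)//5000)]
        r=least_squares(lambda p:resid((D-F(p)[:3,3])@F(p)[:3,:3],h),p,loss="soft_l1",f_scale=.001,x_scale=[.01]*3+[.1]*3); p=r.x
    return F(p),np.median(r.fun).round(5),len(D)
def inB(T):
    H=np.linalg.inv(B)@T; return (H[:3,3]*1e3).round(1),np.degrees(R.from_matrix(H[:3,:3]).as_rotvec()).round(2)
E
python3 - <<'E'
from h import *
stat([0]*6)
s=shot("wrist"); s=shot("wrist"); save(s,"w5")
F,m,n=fitw(cloud(s).reshape(-1,3),.075,up(B,.0288)); print(inB(F),m,n); np.save("deep.npy",F)
T=tool()[0]; C=plan([.44,-.1,.28],180,12,5,1); C=plan([.518,-.309,.19],168.5,0,5,1,C)
E
```

```text
14.7 F [ 0.6 -0.8 -0.1] M [-0.06  0.47 -0.02] [-178.16   29.73 -169.84] [0.1 0.  0.1 0.1 0.  0. ]
tub in base mm [  1.2   1.2 191.2] tilt 1.79
(array([ 0. ,  0.1, 29.1]), array([-0.06, -0.01,  0.07])) 0.00017 7080
{"offset": [[1.34, -2.59, -1.48], [1.35, -2.6, -1.43], [1.36, -2.67, -1.32], [1.34, -2.73, -1.19], [1.31, -2.79, -1.09]], "twist": [[-0.015, 0.062, 0.03], [0.014, 0.062, 0.033], [0.013, 0.062, 0.033], [0.01, 0.062, 0.034], [0.009, 0.062, 0.034]], "grip": [1, 1, 1, 1, 1]}
{"offset": [[-1.15, -4.18, 2.09], [-1.4, -4.11, 2.06], [-1.65, -4.05, 2.02], [-1.89, -3.96, 1.96], [-2.13, -3.88, 1.89]], "twist": [[0.007, 0.042, 0.039], [0.006, 0.042, 0.04], [0.004, 0.042, 0.04], [0.003, 0.042, 0.04], [0.001, 0.042, 0.04]], "grip": [1, 1, 1, 1, 1]}
```

View pics/w5.png

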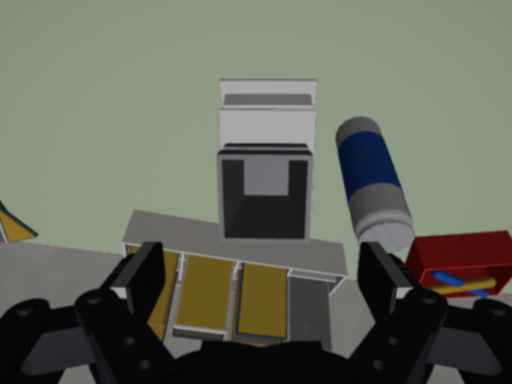

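The deep tub is nested and released, with its mouth at (265,195), 29.1 mm along the axis and square. I go to the shallow tub.

>>> move_arm(
  offset=[
    [1.35,-2.6,-1.5],
    [1.35,-2.6,-1.4],
    [1.35,-2.65,-1.3],
    [1.35,-2.75,-1.2],
    [1.3,-2.8,-1.1],
  ],
  twist=[
    [-0.015,0.062,0.03],
    [0.014,0.062,0.033],
    [0.013,0.062,0.033],
    [0.01,0.062,0.034],
    [0.009,0.062,0.034],
  ],
  grip=[1,1,1,1,1],
)

```text
time: 15.3
ee_pos: [0.4395, -0.1012, 0.281]
tcp_rot: [180.0, 11.9, 179.9]
wrist_force: [1.7, -0.7, 0.4]
opening: 0.0852
grasp_force: 0.0
```

>>> move_arm(
  offset=[
    [-1.15,-4.2,2.1],
    [-1.4,-4.1,2.05],
    [-1.65,-4.05,2.0],
    [-1.9,-3.95,1.95],
    [-2.1,-3.9,1.9],
  ],
  twist=[
    [0.007,0.042,0.039],
    [0.006,0.042,0.04],
    [0.004,0.042,0.04],
    [0.003,0.042,0.04],
    [0.001,0.042,0.04],
  ],
  grip=[1,1,1,1,1],
)

```text
time: 15.8
ee_pos: [0.5185, -0.3112, 0.1897]
tcp_rot: [180.0, -0.0, 168.4]
wrist_force: [1.4, -0.3, 1.4]
opening: 0.0854
grasp_force: 0.0
```

>>> move_arm(
  offset=[
    [0,0,0],
    [0,0,0],
    [0,0,0],
    [0,0,0],
    [0,0,0],
  ],
  twist=[
    [0,0,0],
    [0,0,0],
    [0,0,0],
    [0,0,0],
    [0,0,0],
  ],
  grip=[1,1,1,1,1],
)

```text
time: 16.3
ee_pos: [0.518, -0.3087, 0.1932]
tcp_rot: [-179.9, 0.2, 168.6]
wrist_force: [-0.2, -0.3, -0.5]
opening: 0.0853
grasp_force: 0.0
```

```bash
python3 - <<'E'
from h import *
s=shot("wrist"); T,o=tool(); print(o["ee_pos"].round(4),azt(T[:3,:3]),o["tcp_rot"].round(2),o["q"].round(1),o["qd"].round(1))
P=cloud(s).reshape(-1,3)
b=fit(P,.052,(.518,-.309)); x,y,a=b[3]; a=np.degrees(a); print(b[1].round(5),b[2],b[3][:2].round(4),a.round(2))
C=plan([x,y,.10],180+a,0,5,1); plan([x,y,.053],180+a,0,5,1,C)
E
```

```text
[ 0.518  -0.3088  0.1929] (np.float64(168.57418432110012), np.float64(0.2112424161303827)) [-179.95    0.21  168.57] [-30.8  11.3  10.4  88.9   0.  -19.4] [-0.2  0.5 -0.  -0.1 -0.1 -0.1]
0.00017 3774 [ 0.5175 -0.3119] -11.92
{"offset": [[0.0, -0.06, 1.86], [0.01, -0.07, 1.86], [-0.0, -0.06, 1.85], [-0.0, -0.06, 1.86], [-0.01, -0.07, 1.86]], "twist": [[-0.001, 0.001, 0.002], [0.0, 0.0, 0.001], [0.0, 0.001, 0.002], [0.0, 0.001, 0.002], [0.0, 0.001, 0.002]], "grip": [1, 1, 1, 1, 1]}
{"offset": [[0.0, 0.0, 0.94], [0.0, 0.0, 0.94], [0.0, 0.0, 0.94], [0.0, 0.0, 0.94], [0.0, 0.0, 0.94]], "twist": [[0.0, -0.0, -0.0], [0.0, -0.0, -0.0], [0.0, -0.0, -0.0], [0.0, -0.0, -0.0], [0.0, -0.0, -0.0]], "grip": [1, 1, 1, 1, 1]}
```

>>> move_arm(
  offset=[
    [0,-0.06,1.86],
    [0,-0.07,1.86],
    [0,-0.06,1.86],
    [0,-0.06,1.86],
    [0,-0.07,1.86],
  ],
  twist=[
    [0,0.001,0.002],
    [0,0,0.001],
    [0,0.001,0.002],
    [0,0.001,0.002],
    [0,0.001,0.002],
  ],
  grip=[1,1,1,1,1],
)

```text
time: 16.85
ee_pos: [0.5174, -0.3122, 0.0985]
tcp_rot: [-180.0, -0.1, 168.0]
wrist_force: [0.4, -0.1, 0.7]
opening: 0.0855
grasp_force: 0.0
```

>>> move_arm(
  offset=[
    [0,0,0.9],
    [0,0,0.9],
    [0,0,0],
    [0,0,0],
    [0,0,0],
  ],
  twist=[
    [0,0,0],
    [0,0,0],
    [0,0,0],
    [0,0,0],
    [0,0,0],
  ],
  grip=[1,1,1,1,1],
)

```text
time: 17.35
ee_pos: [0.5177, -0.3127, 0.0811]
tcp_rot: [-180.0, -0.1, 168.0]
wrist_force: [-0.3, 0.2, -0.5]
opening: 0.0856
grasp_force: 0.0
```

```bash
python3 - <<'E'
from h import *
s=shot("wrist"); T,o=tool(); print(o["ee_pos"].round(4),azt(T[:3,:3]),o["tcp_rot"].round(2),o["qd"].round(1))
P=cloud(s).reshape(-1,3)
b=fit(P,.052,(.5175,-.3119)); x,y,a=b[3]; a=np.degrees(a); print(b[1].round(5),b[2],b[3][:2].round(4),a.round(2))
plan([x,y,.053],180+a,0,5,1)
E
```

```text
[ 0.5176 -0.3127  0.081 ] (np.float64(168.00797497537712), np.float64(-0.09873058787587434)) [-1.7998e+02 -1.0000e-01  1.6801e+02] [-0.1  0.1 -0.1 -0.1 -0.   0. ]
0.00022 3891 [ 0.5174 -0.3115] -11.83
{"offset": [[0.01, 0.02, 0.56], [0.01, 0.03, 0.56], [0.01, 0.02, 0.56], [0.0, 0.02, 0.56], [0.01, 0.02, 0.56]], "twist": [[-0.0, -0.0, -0.001], [-0.0, -0.001, -0.0], [-0.0, -0.0, -0.001], [-0.0, -0.0, -0.0], [-0.0, -0.001, -0.001]], "grip": [1, 1, 1, 1, 1]}
```

>>> move_arm(
  offset=[
    [0.01,0.03,0.6],
    [0.01,0.03,0.6],
    [0.01,0.03,0.6],
    [0,0.02,0.6],
    [0.01,0.01,0.6],
  ],
  twist=[
    [0,0,0],
    [0,0,0],
    [0,0,0],
    [0,0,0],
    [0,0,0],
  ],
  grip=[1,1,1,1,1],
)

```text
time: 17.9
ee_pos: [0.5169, -0.3111, 0.0493]
tcp_rot: [180.0, -0.2, 168.0]
wrist_force: [-0.2, 0.3, -0.1]
opening: 0.0855
grasp_force: 0.0
```

>>> move_arm(
  offset=[
    [0,0,0],
    [0,0,0],
    [0,0,0],
    [0,0,0],
    [0,0,0],
  ],
  twist=[
    [0,0,0],
    [0,0,0],
    [0,0,0],
    [0,0,0],
    [0,0,0],
  ],
  grip=[1,1,1,0.7,0.6],
  force=40,
)

```text
time: 18.4
ee_pos: [0.5172, -0.3114, 0.0506]
tcp_rot: [-180.0, -0.1, 168.0]
wrist_force: [-0.1, -0.1, 2.9]
opening: 0.0612
grasp_force: 43.3
```

>>> move_arm(
  offset=[
    [0,0,0],
    [0,0,0],
    [0,0,0],
    [0,0,0],
    [0,0,0],
  ],
  twist=[
    [0,0,0],
    [0,0,0],
    [0,0,0],
    [0,0,0],
    [0,0,0],
  ],
  grip=[0.4,0.4,0.4,0.4,0.4],
)

```text
time: 18.9
ee_pos: [0.5173, -0.3114, 0.0506]
tcp_rot: [-180.0, -0.1, 168.0]
wrist_force: [-0.8, -0.2, 5.7]
opening: 0.061
grasp_force: 43.8
```

```bash
python3 - <<'E'
from h import *
s=shot("wrist"); T,o=tool(); print(o["ee_pos"].round(4),o["opening"],o["grasp_force"],o["tcp_rot"].round(2))
Q=tcloud(s,None); D=Q[(Q[:,2]<.047)&(abs(Q[:,1])<.029)&(abs(Q[:,0])<.034)&(Q[:,2]>-.003)]; D=D[::max(1,len(D)//4000)]
print(fit6(D,.052,[.001,0,.052,0,0,0.]))
C=plan([T[0,3],T[1,3],.22],azt(T[:3,:3])[0],0,5,.4)
C=plan([.45,-.13,.26],179,15,5,.4,C)
D=np.load("deep.npy"); W=target(up(D,.100),[.001,0,.052]); print(W[:3,3],azt(W[:3,:3])); plan(W[:3,3],*azt(W[:3,:3]),5,.4,C)
E
```

```text
[ 0.5173 -0.3114  0.0506] 0.0609684437835662 43.83598593994975 [-1.7999e+02 -1.2000e-01  1.6801e+02]Traceback (most recent call last):
  File "<stdin>", line 3, in <module>
  File "h.py", line 85, in tcloud
    P=cloud(s).reshape(-1,3); P=P[np.isfinite(P).all(1)]; C=T@np.array(s[0]["tool_from_camera"]); Q=(P-s[1][:3,3])@s[1][:3,:3]
                                                            ~^~~~~~~~~~~~~~~~~~~~~~~~~~~~~~~~~~~
ValueError: matmul: Input operand 0 does not have enough dimensions (has 0, gufunc core with signature (n?,k),(k,m?)->(n?,m?) requires 1)
```

```bash
sed -i 's/ C=T@np.array(s\[0\]\["tool_from_camera"\]); Q=(P-s/ Q=(P-s/' h.py; python3 - <<'E'
from h import *
s=shot("wrist"); T,o=tool()
Q=tcloud(s,None); D=Q[(Q[:,2]<.047)&(abs(Q[:,1])<.029)&(abs(Q[:,0])<.034)&(Q[:,2]>-.003)]; D=D[::max(1,len(D)//4000)]
print(fit6(D,.052,[.001,0,.052,0,0,0.]))
C=plan([T[0,3],T[1,3],.22],azt(T[:3,:3])[0],0,5,.4)
C=plan([.45,-.13,.28],179,15,5,.4,C)
D=np.load("deep.npy"); W=target(up(D,.100),[.001,0,.052]); print(W[:3,3],azt(W[:3,:3])); plan(W[:3,3],*azt(W[:3,:3]),5,.4,C)
E
```

```text
(array([-0.0004, -0.0003,  0.0497, -0.0021, -0.0022,  0.0015]), np.float64(0.00023))
{"offset": [[0.01, -0.0, -3.39], [0.0, -0.0, -3.39], [0.01, -0.0, -3.38], [0.0, -0.0, -3.39], [0.0, -0.0, -3.39]], "twist": [[-0.0, -0.0, 0.0], [-0.0, -0.001, 0.0], [-0.0, -0.0, 0.0], [-0.0, -0.001, 0.0], [-0.0, -0.0, 0.0]], "grip": [0.4, 0.4, 0.4, 0.4, 0.4]}
{"offset": [[2.07, 3.27, -1.2], [1.88, 3.34, -1.3], [1.68, 3.42, -1.38], [1.47, 3.48, -1.45], [1.27, 3.55, -1.5]], "twist": [[-0.001, -0.052, -0.038], [-0.003, -0.053, -0.039], [-0.005, -0.052, -0.038], [-0.007, -0.053, -0.037], [-0.009, -0.052, -0.038]], "grip": [0.4, 0.4, 0.4, 0.4, 0.4]}
[0.51795113 0.0419878  0.23631845] (np.float64(190.102821279957), np.float64(30.006734977489593))
{"offset": [[-1.03, 3.46, 1.18], [-1.09, 3.41, 1.27], [-1.15, 3.35, 1.38], [-1.19, 3.29, 1.49], [-1.23, 3.22, 1.6]], "twist": [[-0.011, -0.052, -0.037], [-0.013, -0.053, -0.037], [-0.015, -0.052, -0.035], [-0.017, -0.053, -0.035], [-0.018, -0.052, -0.034]], "grip": [0.4, 0.4, 0.4, 0.4, 0.4]}
```

>>> move_arm(
  offset=[
    [0,0,-3.4],
    [0,0,-3.4],
    [0,0,-3.4],
    [0,0,-3.4],
    [0,0,-3.4],
  ],
  twist=[
    [0,0,0],
    [0,0,0],
    [0,0,0],
    [0,0,0],
    [0,0,0],
  ],
  grip=[0.4,0.4,0.4,0.4,0.4],
)

```text
time: 19.5
ee_pos: [0.5172, -0.3112, 0.221]
tcp_rot: [180.0, -0.2, 168.0]
wrist_force: [0.6, -0.8, -0.4]
opening: 0.0612
grasp_force: 43.8
```

>>> move_arm(
  offset=[
    [2.1,3.25,-1.2],
    [1.9,3.35,-1.3],
    [1.7,3.4,-1.4],
    [1.45,3.5,-1.45],
    [1.25,3.55,-1.5],
  ],
  twist=[
    [-0.001,-0.052,-0.038],
    [-0.003,-0.053,-0.039],
    [-0.005,-0.052,-0.038],
    [-0.007,-0.053,-0.037],
    [-0.009,-0.052,-0.038],
  ],
  grip=[0.4,0.4,0.4,0.4,0.4],
)

```text
time: 20.0
ee_pos: [0.4491, -0.1287, 0.2807]
tcp_rot: [179.9, 14.9, 179.1]
wrist_force: [0.5, -0.3, 0.9]
opening: 0.0613
grasp_force: 43.8
```

>>> move_arm(
  offset=[
    [-1.05,3.45,1.2],
    [-1.1,3.4,1.25],
    [-1.15,3.35,1.4],
    [-1.2,3.3,1.5],
    [-1.2,3.2,1.6],
  ],
  twist=[
    [-0.011,-0.052,-0.037],
    [-0.013,-0.053,-0.037],
    [-0.015,-0.052,-0.035],
    [-0.017,-0.053,-0.035],
    [-0.018,-0.052,-0.034],
  ],
  grip=[0.4,0.4,0.4,0.4,0.4],
)

```text
time: 20.5
ee_pos: [0.5181, 0.0432, 0.2362]
tcp_rot: [179.9, 30.0, -169.9]
wrist_force: [-0.2, -1.0, -1.2]
opening: 0.0615
grasp_force: 43.8
```

>>> move_arm(
  offset=[
    [0,0,0],
    [0,0,0],
    [0,0,0],
    [0,0,0],
    [0,0,0],
  ],
  twist=[
    [0,0,0],
    [0,0,0],
    [0,0,0],
    [0,0,0],
    [0,0,0],
  ],
  grip=[0.4,0.4,0.4,0.4,0.4],
)

```text
time: 21.0
ee_pos: [0.5183, 0.0408, 0.2371]
tcp_rot: [179.9, 29.9, -170.0]
wrist_force: [-0.6, 0.5, -0.1]
opening: 0.0611
grasp_force: 43.9
```

```bash
python3 - <<'E'
from h import *
s=shot("wrist"); T,o=tool(); print(o["ee_pos"].round(4),o["tcp_rot"].round(2),o["qd"].round(1)); stat([0]*6); save(s,"w6")
Q=tcloud(s,None); D=Q[(Q[:,2]<.047)&(abs(Q[:,1])<.029)&(abs(Q[:,0])<.034)&(Q[:,2]>-.003)]; D=D[::max(1,len(D)//4000)]
h,m=fit6(D,.052,[-.0004,0,.05,0,0,0.]); print(h,m)
Dp=np.linalg.inv(T)@np.load("deep.npy"); G=np.diag([-1.,1,-1]); d=np.r_[Dp[:3,3],R.from_matrix(G@Dp[:3,:3]).as_rotvec()]; print("deep known",d.round(4))
for z in (.1,.0518): corr(h,d,z)
E=Q[Q[:,2]>.06]; p=d.copy()
for lim in (.04,.035,.033):
    q=(E-p[:3])@pose(p)[:3,:3]; F=E[(np.max(abs(q[:,:2]),1)<lim)&(q[:,2]>.052)&(q[:,2]<.079)]; F=F[::max(1,len(F)//4000)]; p,m=fit6(F,.075,p)
print("deep seen",p,m,len(F))
for z in (.1,.0518): corr(h,p,z)
E
```

```text
[0.5183 0.0409 0.237 ] [ 179.91   29.87 -170.03] [ 0.2 -0.1 -0.2 -0.1 -0.   0.1]
21.05 F [ 0.4 -0.7  0. ] M [0.03 0.48 0.03] [ 179.91   29.87 -170.03] [ 0.2 -0.1 -0.2 -0.1 -0.   0.1]
tub in base mm [  1.4  -0.8 181.6] tilt 0.14
[-0.0003  0.0001  0.0495  0.0008 -0.004   0.0017] 0.00024
deep known [ 0.0011  0.0008  0.1525 -0.0022 -0.0023  0.002 ]
move cm [0.15 0.11 0.3 ] rad [ 0.003   0.0017 -0.0003]
move cm [0.14 0.1  5.12] rad [ 0.003   0.0017 -0.0003]
deep seen [ 0.0012  0.001   0.1526 -0.0016 -0.0019  0.0015] 0.00015 1624
move cm [0.16 0.12 0.31] rad [0.0024 0.0021 0.0002]
move cm [0.15 0.11 5.13] rad [0.0024 0.0021 0.0002]
```

View pics/w6.png

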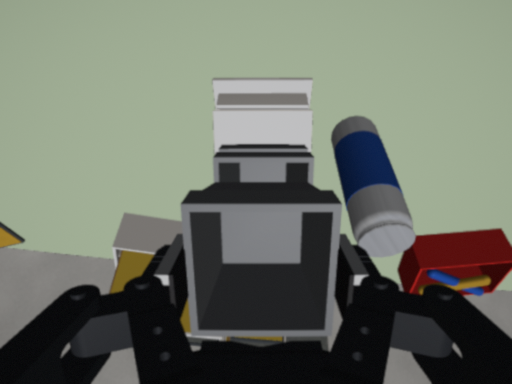

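The picture shows the shallow tub held in front, with the deep tub's mouth behind it at (265,165). The small correction is computed, so I insert to about 4 mm short of snug.

>>> move_arm(
  offset=[
    [0.15,0.11,0.3],
    [0,0,0.8],
    [0,0,0.8],
    [0,0,0.8],
    [0,0,0.8],
  ],
  twist=[
    [0.0025,0.002,0],
    [0,0,0],
    [0,0,0],
    [0,0,0],
    [0,0,0],
  ],
  grip=[0.4,0.4,0.4,0.4,0.4],
)

```text
time: 21.55
ee_pos: [0.534, 0.0456, 0.2045]
tcp_rot: [-180.0, 29.7, -170.0]
wrist_force: [0.2, 0.3, -0.9]
opening: 0.0613
grasp_force: 43.9
```

>>> move_arm(
  offset=[
    [0,0,0.5],
    [0,0,0.4],
    [0,0,0.3],
    [0,0,0],
    [0,0,0],
  ],
  twist=[
    [0,0,0],
    [0,0,0],
    [0,0,0],
    [0,0,0],
    [0,0,0],
  ],
  grip=[0.4,0.4,0.4,0.4,0.4],
)

```text
time: 22.05
ee_pos: [0.5396, 0.0465, 0.1954]
tcp_rot: [-179.9, 29.8, -170.0]
wrist_force: [-0.9, 0.6, -0.5]
opening: 0.061
grasp_force: 43.9
```

```bash
cat >> h.py <<'E'
def stat2(hand=[-.0003,.0001,.0495,.0008,-.004,.0017]):
    T,o=tool(); H=np.linalg.inv(np.load("deep.npy"))@T@pose(np.array(hand)); print(o["time"],"F",(T[:3,:3].T@o["wrist_force"]).round(1),"M",(T[:3,:3].T@o["torque"]).round(2),o["qd"].round(1),"rel",(H[:3,3]*1e3).round(1),np.degrees(np.arccos(H[2,2])).round(2))
E
python3 - <<'E'
from h import *
for i in range(3): shot("wrist"); stat2()
E
```

```text
22.1 F [-0.  -0.7  1.2] M [ 0.14  0.58 -0.  ] [-0.  -0.1  0.   0.1  0.1 -0. ] rel [-0.2  0.8 56. ] 0.07
22.15 F [ 0.6 -1.2  0.4] M [ 0.14  0.51 -0.02] [ 0.1  0.  -0.  -0.   0.  -0.1] rel [-0.2  0.8 56. ] 0.07
22.2 F [ 0.1 -0.1  0.2] M [0.14 0.58 0.03] [ 0.  -0.1  0.  -0.   0.   0. ] rel [-0.2  0.8 56. ] 0.06
```

>>> move_arm(
  offset=[
    [0,-0.07,0],
    [0,0,0.2],
    [0,0,0.2],
    [0,0,0.1],
    [0,0,0],
  ],
  twist=[
    [0,0,0],
    [0,0,0],
    [0,0,0],
    [0,0,0],
    [0,0,0],
  ],
  grip=[0.4,0.4,0.4,0.4,0.4],
)

```text
time: 22.7
ee_pos: [0.5422, 0.0464, 0.1911]
tcp_rot: [-180.0, 29.8, -170.0]
wrist_force: [-4.0, 1.1, 3.7]
opening: 0.0617
grasp_force: 44.5
```

```bash
python3 - <<'E'
from h import *
for i in range(3): shot("wrist"); stat2()
E
```

```text
22.75 F [ 1.9  1.9 -5.1] M [-0.52  0.58  0.13] [-0.  -0.1 -0.   0.1  0.1 -0.1] rel [-0.1  0.4 51. ] 0.09
22.8 F [ 0.4  2.4 -5.6] M [-0.54  0.53  0.13] [-0.1  0.   0.   0.  -0.  -0. ] rel [-0.1  0.4 51.1] 0.1
22.85 F [ 0.5  2.5 -5.9] M [-0.56  0.53  0.12] [-0.  -0.  -0.  -0.1  0.  -0. ] rel [-0.1  0.4 51.1] 0.09
```

>>> move_arm(
  offset=[
    [0,0.03,0.1],
    [0,0,0.1],
    [0,0,0.08],
    [0,0,0],
    [0,0,0],
  ],
  twist=[
    [0,0,0],
    [0,0,0],
    [0,0,0],
    [0,0,0],
    [0,0,0],
  ],
  grip=[0.4,0.4,0.4,0.4,0.4],
)

```text
time: 23.35
ee_pos: [0.5436, 0.0467, 0.1889]
tcp_rot: [-179.9, 29.8, -170.0]
wrist_force: [-6.1, 1.2, 6.4]
opening: 0.0612
grasp_force: 45.0
```

```bash
python3 - <<'E'
from h import *
for i in range(3): shot("wrist"); stat2()
E
```

```text
23.4 F [ 1.9  1.4 -8.4] M [-0.35  0.81  0.08] [-0.1 -0.1 -0.  -0.1  0.  -0. ] rel [-0.1  0.4 48.4] 0.06
23.45 F [ 1.8  1.3 -7.9] M [-0.32  0.7   0.16] [ 0.  -0.1  0.   0.  -0.1 -0. ] rel [-0.1  0.4 48.4] 0.06
23.5 F [ 1.9  1.6 -7.8] M [-0.33  0.81  0.17] [ 0.   0.1 -0.   0.1 -0.1 -0.1] rel [-0.1  0.4 48.4] 0.06
```

>>> move_arm(
  offset=[
    [0,0,0.1],
    [0,0,0.04],
    [0,0,0],
    [0,0,0],
    [0,0,0],
  ],
  twist=[
    [0,0,0],
    [0,0,0],
    [0,0,0],
    [0,0,0],
    [0,0,0],
  ],
  grip=[0.4,0.4,0.4,0.4,0.4],
)

```text
time: 24.0
ee_pos: [0.5442, 0.0468, 0.1878]
tcp_rot: [-179.9, 29.8, -170.0]
wrist_force: [-7.4, 0.6, 8.2]
opening: 0.0615
grasp_force: 45.2
```

```bash
python3 - <<'E'
from h import *
for i in range(3): shot("wrist"); stat2()
E
```

```text
24.05 F [  3.1   1.6 -10.4] M [-0.35  0.92  0.12] [-0.1 -0.1  0.  -0.   0.1 -0. ] rel [-0.   0.4 47.2] 0.06
24.1 F [  3.    1.1 -10.3] M [-0.39  0.94  0.1 ] [-0.  -0.  -0.1 -0.   0.   0. ] rel [-0.1  0.4 47.1] 0.06
24.15 F [  2.3   2.6 -10.3] M [-0.37  0.86  0.11] [-0.1 -0.   0.   0.  -0.  -0. ] rel [-0.1  0.4 47.1] 0.06
```

>>> move_arm(
  offset=[
    [0,0,-0.15],
    [0,0,-0.17],
    [0,0,0],
    [0,0,0],
    [0,0,0],
  ],
  twist=[
    [0,0,0],
    [0,0,0],
    [0,0,0],
    [0,0,0],
    [0,0,0],
  ],
  grip=[0.4,0.4,0.4,0.6,1],
)

```text
time: 24.65
ee_pos: [0.5426, 0.0465, 0.1897]
tcp_rot: [-179.9, 29.7, -170.0]
wrist_force: [-0.2, -0.3, -0.6]
opening: 0.0738
grasp_force: 0.0
```

>>> move_arm(
  offset=[
    [0,0,0],
    [0,0,0],
    [0,0,0],
    [0,0,0],
    [0,0,0],
  ],
  twist=[
    [0,0,0],
    [0,0,0],
    [0,0,0],
    [0,0,0],
    [0,0,0],
  ],
  grip=[1,1,1,1,1],
)

```text
time: 25.15
ee_pos: [0.5426, 0.0467, 0.1899]
tcp_rot: [-179.9, 29.7, -170.0]
wrist_force: [0.2, -0.7, -0.6]
opening: 0.085
grasp_force: 0.0
```

>>> move_arm(
  offset=[
    [0,0,-1],
    [0,0,-2],
    [0,0,-2],
    [0,0,-2],
    [0,0,-2],
  ],
  twist=[
    [0,0,0],
    [0,0,0],
    [0,0,0],
    [0,0,0],
    [0,0,0],
  ],
  grip=[1,1,1,1,1],
)

```text
time: 25.65
ee_pos: [0.4979, 0.0388, 0.2696]
tcp_rot: [-179.9, 29.8, -170.0]
wrist_force: [0.3, -0.8, 0.3]
opening: 0.0855
grasp_force: 0.0
```

>>> move_arm(
  offset=[
    [0,0,0],
    [0,0,0],
    [0,0,0],
    [0,0,0],
    [0,0,0],
  ],
  twist=[
    [0,0,0],
    [0,0,0],
    [0,0,0],
    [0,0,0],
    [0,0,0],
  ],
  grip=[1,1,1,1,1],
)

```text
time: 26.15
ee_pos: [0.4986, 0.039, 0.2671]
tcp_rot: [-180.0, 29.7, -170.0]
wrist_force: [-0.2, -1.2, -0.5]
opening: 0.0856
grasp_force: 0.0
```

```bash
python3 - <<'E'
from h import *
s=shot("wrist"); s=shot("wrist"); save(s,"w7"); D=np.load("deep.npy")
F,m,n=fitw(cloud(s).reshape(-1,3),.052,up(D,.0518)); H=np.linalg.inv(D)@F; print((H[:3,3]*1e3).round(1),np.degrees(R.from_matrix(H[:3,:3]).as_rotvec()).round(2),m,n)
stat2()
E
```

```text
[ 0.  -0.  51.9] [-0.02 -0.02 -0.02] 0.00018 6233
26.25 F [-0.2  0.5  0.8] M [0.01 0.44 0.04] [-0.1 -0.1  0.2 -0.  -0.1 -0.1] rel [ -0.3   0.5 139.3] 0.11
```

View pics/w7.png

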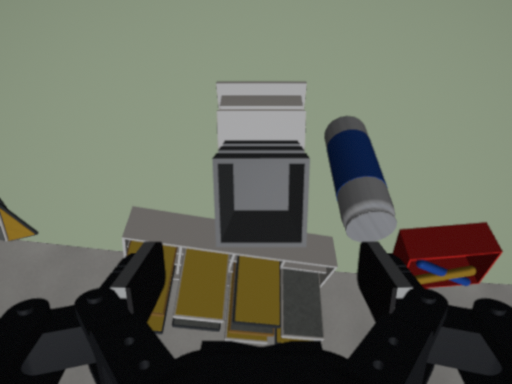

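The stack shows three rims at (262,150). The shallow tub sits 51.9 mm along the deep tub's axis and is square, and the gripper is clear. I hand the job in.

```bash
python3 -c "
from h import *
print(bot.job_done())"
```

```text
the job is handed in; nothing more can be done
None
```

Both tubs are nested and released: the deep tub measured 29.1 mm along the fixed tub's axis and the shallow tub 51.9 mm along the deep tub's, both square to within 0.1°, each pressed with about 10 N (an estimated 3–5 mm of deck travel); the robot touched none of the other objects, and the job is handed in, though the hand-in reported no verdict.

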